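Put the stray coasters away in their pull-out tray and lock it with the pin

TASK

Pull the coaster tray fully out from under the little shelf, then lay every loose wooden coaster flat in its pocket, one on another. With the tray still out, push the wooden pin from the robot's side through both eyelets above the coasters until its tip stands well out beyond the far plate and its handle is close to the near one, let go of it, and then slide the tray fully home under the shelf. Leave the bowls, the canister and the funnel where they are.

Things in the scene. Friction and masses are not known exactly. Their poses are not given: they have to be found in the camera images.
- rack: Fixed wooden riser shelf over a pull-out tray. Origin on the ledge under the pocket's middle when the tray is home. x points away from the robot, y left (within 0.12 rad). Steel base plate 4 mm thick: x -50..50, y -230..110 mm. Overhanging board: see board_edge. It stands on a side panel at y 120..135 and a rear leg at x 91..109, y -47..-29 mm; open in front and on the right.
- board_edge (a point): Middle of the right-hand top edge of the overhanging board (fixed to the rack). The board covers rack x -50..110, y -50..140 mm; its underside is 75 mm and its top 90 mm above the ledge.
- tray (a joint): How far (m) the aluminium tray is pulled out to the right (along the rack's -y): 0 fully home under the board, 0.18 fully out at its stop. It slides with about 2.5 N of friction and stays where it is left. Fully out, the pocket's centre is 130 mm to the right of the overhanging board's edge.
- pocket (a point): Middle of the tray pocket's floor, 10 mm above the ledge; axes as the rack's; moves with the tray. 68 x 68 mm, for one stack of up to five coasters, edges along its axes. Bounded in x by the two eyelet plates (inner faces x +-34, 40 mm wide, 56 mm high above this floor), in y by four posts (inner faces y +-34, at |x| 22..34, 30 mm high) with a 44 mm gap between them on each y side for the fingers.
- eye_near (a point): Centre of the round 13 mm hole (eyelet) in the upright aluminium plate of the tray nearest the robot: pocket x -38, y 0, z 43 mm (53 mm above the ledge). The plate is 8 mm thick; the hole runs along x.
- eye_far (a point): Centre of the like 13 mm hole in the far plate: pocket x +38, y 0, z 43 mm, in line with the near one. From the near plate's outer face to the far plate's outer face is 84 mm.
- pull_top (a point): Middle of the top of the tray's upright dark wooden pull, a block 12 mm (x) by 30 mm (y) that stands 52 mm tall on the tray's tongue, top 62 mm above the ledge; 115 mm to the right (-y) of the pocket's centre. Moves with the tray.
- pin: Loose wooden keeper pin of about 30 g on the ledge: a square dark handle 50 mm long, 12 x 12 mm, from whose end a straight round pale rod 9 mm thick, round-ended, runs on 105 mm along +x. Origin at the handle's underside, middle of its length; z up; its axis is at z 6 mm. The handle cannot pass an eyelet. The tip first points away from the robot within 0.2 rad.
- pin_tip (a point): Tip of the pin's rod, on its axis, 130 mm from the handle's middle.
- pin_shoulder (a point): Where the rod leaves the handle, on the axis, 25 mm from the handle's middle.
- coaster1: Square pale wooden coaster 60 x 60 x 7 mm, about 30 g, loose and flat on the ledge at any yaw; origin at the middle of its underside, x and y along its edges. Three to five of the five coasters are present.
- coaster2: Square pale wooden coaster 60 x 60 x 7 mm, about 30 g, loose and flat on the ledge at any yaw; origin at the middle of its underside, x and y along its edges. Three to five of the five coasters are present.
- coaster3: Square pale wooden coaster 60 x 60 x 7 mm, about 30 g, loose and flat on the ledge at any yaw; origin at the middle of its underside, x and y along its edges. Three to five of the five coasters are present.
- coaster4: Square pale wooden coaster 60 x 60 x 7 mm, about 30 g, loose and flat on the ledge at any yaw; origin at the middle of its underside, x and y along its edges. Three to five of the five coasters are present.
- coaster5: Square pale wooden coaster 60 x 60 x 7 mm, about 30 g, loose and flat on the ledge at any yaw; origin at the middle of its underside, x and y along its edges. Three to five of the five coasters are present.
- bowls: Bystander: nest of three white ceramic bowls, 136 mm across, 96 mm tall; origin under its middle.
- canister: Bystander: closed aluminium tea canister, 84 mm across, 129 mm tall; origin under its middle.
- funnel: Bystander: yellow plastic funnel standing mouth down, 100 mm across, 100 mm tall; origin under its middle.

How it is judged:
By the outcome, as a careful person would: the job done as asked, in the order asked, and still so for the second after the job is handed in, with the robot touching nothing.
Of coaster1, coaster2, coaster3, coaster4, coaster5 only 3 to 5 are there at a start; the rules pass over those that are not, and their reading is None.
At some moment in a run one of coaster1, coaster2, coaster3, coaster4, coaster5 may be knocked a few centimetres aside while the robot is not near it.
Once in a run the grip may slacken for a moment while it holds something.
It also fails if it takes over 210 s, if anything falls off the work surface, if the arm or the gripper's body presses on something with over 40 N, if the wrist force passes 120 N, or if a joint passes its speed limit or range.

ROBOT

A 7-joint arm with a two-finger parallel gripper is mounted at the origin on the work surface. World frame = base frame: x ahead of the robot, y to its left, z up, the work surface at z = 0. Lengths are in m, angles in rad, forces in N, time in s.
With the tool pointing down it reaches from about 0.35 to 0.9 m from the base axis. Payload 8.1 kg.
Tool frame: the origin (TCP) lies on the centre line of the jaws, within the pads' length; the fingertips stand 17 mm ahead of it and the grasp point (between the pads) lies 2 mm behind it; z points along the fingers, y is the direction in which the jaws open and shut (so a half turn about z gives the same grasp; the last joint's range is limited). The gripper opens to 92 mm and grips with 3 to 60 N. Pads are 19 mm wide; open, the fingers measure 130 mm over their backs; the gripper's body (75 mm by 190 mm) begins 47 mm behind the grasp point.
Start: joints at [1.138, 0.434, 0.025, 1.573, -0.012, 1.134, -0.075], TCP at [0.202, -0.591, 0.244] pointing down, gripper open.
Joint ranges: [-2.62, 2.62], [-0.44, 2.09], [-1.27, 1.32], [0.08, 2.57], [-1.32, 4.46], [0.12, 2], [-2.74, 2.74]. Speed limits (rad/s): [2.22, 2.22, 3.01, 3.01, 3.14, 3.14, 3.14].

INTERFACE

Orientations are given as a rotation vector (axis times angle).
In Python, from cell import arm gives the robot as it stands.
- The arm moves only by the shell command python3 -m creep 'ROWS' [FORCE]. ROWS is JSON, a list that holds one entry, the list of rows, each a list of 7 numbers: the shift along the world's x, y, z in cm, then the turn, a rotation vector about the world's x, y, z in degrees, then the opening, from -1 (shut) to 1 (fully open), so that 0 is half open. In form: [[[tx, ty, tz, ax, ay, az, jaw], ...]]. A call has 1 to 5 rows; each row is the pose to reach, as a shift and turn from the pose commanded when the call began; what a row does not reach only later rows make up. A row lasts 1/10 s, in which the tool goes at most 50 mm and 8.59 degrees, less where a joint would pass 70% of its speed; a pose out of reach is approached as far as the arm can. A call with a gripper value outside its range is refused whole. The fingers move at their own pace and stop on an object; FORCE is the grip in N (left out, the last holds). Time passes only in rows, so rows that repeat a pose let the fingers close. It gives the time, the measured TCP pose, the force and the opening at its end, in the units of the state.
- arm.observe(): the state, without advancing time (a new reading comes with each control period).
- arm.get_image(name): name is "scene" or "top"; returns the picture (480x640x3 uint8, red, green, blue); there is no depth.
- arm.camera_model(name): a dict with "vfov" (degrees; the focal length in pixels is half the picture's height over the tangent of half this angle, whatever the lens; pixels are square), "cx", "cy" (the principal point, pixels), "k1" (the pictures are not rectified: a ray, as slopes to the right and down, at radius r is drawn at 1 + k1 r^2 times it, then the intrinsics apply), "cam_to_world" (4x4, takes a point from camera to world coordinates). Camera axes: x right, y down, z forward; pixel columns grow to the right and rows downward; lengths in m; the calibration is good to about 2 mm. A picture is of the moment at which its call begins. camera_model takes no time and is no camera call.
- arm.sign_off(): hands the job in, once; it reports no verdict.
The state is a dict: "clock": time; "joints": joint angles; "dq": joint speeds; "joint_efforts": joint torques, N m; "position": TCP position; "ee_rot": TCP orientation; "force": force on the tool from outside, world axes, zero at the start; "ft_torque": the same for the moment, N m; "width": opening from 0.0 (shut) to 1.0 (fully open).
Only numpy, scipy, OpenCV 4.12 (cv2) and the standard library are available. Lean on these libraries where they do the work, as an engineer would, in place of code of your own. Each camera call takes 0.05 s, during which the arm holds its last target.

## Working session

There is one attempt and no reset: what is moved stays moved. The work goes in short steps, Python scripts to look and compute and a shell command to move; the robot and the scene stay as the last step left them, time stands still between calls to the robot, and variables do not carry over. Pictures are saved under pics/ and viewed, and the job is handed in when it is done.

```bash
ls; mkdir -p pics; python3 - <<'E'
from cell import arm
import cv2
for n in("scene","top"):
    im=arm.get_image(n); cv2.imwrite(f"pics/{n}0.png",im[:,:,::-1])
    m=arm.camera_model(n); print(n,m)
print(arm.observe())
E
```

```text
pics
scene {'vfov': 45.715702060114815, 'cx': 322.51933385051984, 'cy': 238.91843863230173, 'k1': -0.18449865950608446, 'cam_to_world': array([[ 0.08587793,  0.8454068 , -0.5271739 ,  1.21072491],
       [ 0.99624551, -0.06705208,  0.05476223, -0.0444632 ],
       [ 0.01094826, -0.5298975 , -0.84799103,  1.109392  ],
       [ 0.        ,  0.        ,  0.        ,  1.        ]])}
top {'vfov': 51.679347505602415, 'cx': 317.8114813220926, 'cy': 239.30491971755498, 'k1': 0.027586398015808075, 'cam_to_world': array([[ 0.01860071, -0.98114327,  0.19238475,  0.38602601],
       [-0.99981453, -0.01921361, -0.00132048,  0.04007299],
       [ 0.00499198, -0.19232451, -0.98131869,  1.07485814],
       [ 0.        ,  0.        ,  0.        ,  1.        ]])}
{'clock': 0.1, 'joints': array([ 1.13840795,  0.43510205,  0.02498741,  1.57396648, -0.01160294,
        1.13400506, -0.07511507]), 'dq': array([ 0.00080852, -0.00146673, -0.00152837, -0.00231382,  0.00082321,
        0.00094807, -0.00092008]), 'joint_efforts': array([ 2.68234042e-03, -6.69134331e+01,  9.88088809e-01, -3.15151119e+01,
       -6.05060044e-02,  3.73465929e-02,  1.34467869e-04]), 'position': array([ 0.20221421, -0.5909448 ,  0.24307077]), 'ee_rot': array([-3.09773037e+00, -5.15322460e-01,  5.35612226e-04]), 'force': array([-0.37881705, -0.17455775, -0.34655433]), 'ft_torque': array([ 0.00703352, -0.00593618,  0.01734408]), 'width': 1.0009575406814342}
```

View pics/scene0.png

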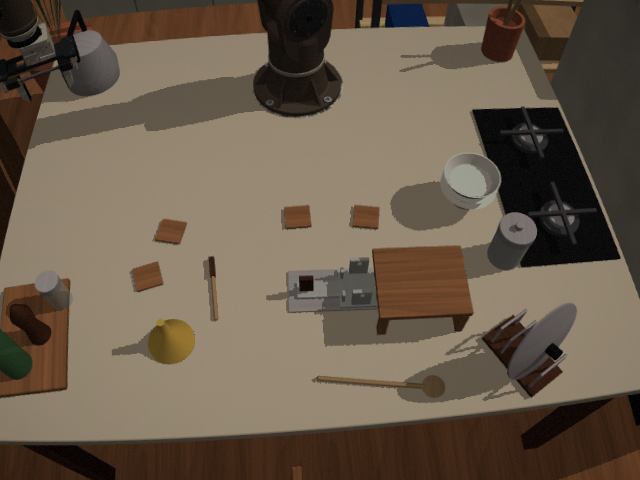

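View pics/top0.png

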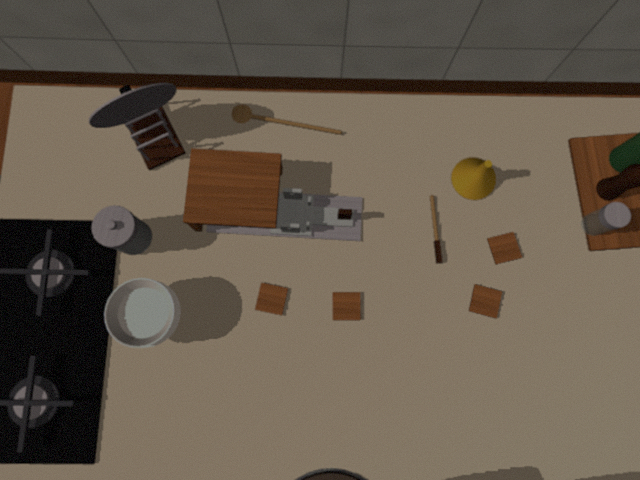

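```bash
cat > h.py <<'E'
import numpy as np, cv2
from cell import arm
from scipy.spatial.transform import Rotation as R
def KD(n):
    m=arm.camera_model(n); f=240/np.tan(np.radians(m['vfov']/2))
    return np.array([[f,0,m['cx']],[0,f,m['cy']],[0,0,1.]]),np.array([m['k1'],0,0,0,0.]),m['cam_to_world']
def rays(n,uv):
    K,D,T=KD(n); u=cv2.undistortPoints(np.asarray(uv,float).reshape(-1,1,2),K,D).reshape(-1,2)
    d=np.c_[u,np.ones(len(u))]@T[:3,:3].T; return T[:3,3],d
def plane(n,uv,z):
    o,d=rays(n,uv); return o+d*((z-o[2])/d[:,2])[:,None]
def proj(n,P):
    K,D,T=KD(n); W=np.linalg.inv(T); P=np.asarray(P,float).reshape(-1,3)
    return cv2.projectPoints(P,cv2.Rodrigues(W[:3,:3])[0],W[:3,3],K,D)[0].reshape(-1,2)
def tri(uva,uvb):
    o1,d1=rays("scene",[uva]);o2,d2=rays("top",[uvb]);d1=d1[0]/np.linalg.norm(d1);d2=d2[0]/np.linalg.norm(d2)
    s=np.linalg.lstsq(np.c_[d1,-d2],o2-o1,rcond=None)[0]
    a=o1+s[0]*d1;b=o2+s[1]*d2;return (a+b)/2,np.linalg.norm(a-b)
def grab(n,tag,crop=None,sc=1):
    im=arm.get_image(n); cv2.imwrite(f"pics/{n}_{tag}_full.png",im[:,:,::-1])
    if crop is not None:
        x,y,w,h=crop; c=im[y:y+h,x:x+w]; cv2.imwrite(f"pics/{n}_{tag}.png",cv2.resize(c,None,fx=sc,fy=sc,interpolation=cv2.INTER_CUBIC)[:,:,::-1])
    return im
def coasters(n,im,z=.007):
    hsv=cv2.cvtColor(im,cv2.COLOR_RGB2HSV)
    m=((hsv[...,0]<16)&(hsv[...,1]>100)&(hsv[...,2]>70)).astype(np.uint8)*255
    m=cv2.morphologyEx(m,cv2.MORPH_OPEN,np.ones((3,3)))
    out=[]
    for c in cv2.findContours(m,cv2.RETR_EXTERNAL,cv2.CHAIN_APPROX_NONE)[0]:
        if cv2.contourArea(c)<200: continue
        P=plane(n,c.reshape(-1,2),z)[:,:2]; r=cv2.minAreaRect((P*1000).astype(np.float32))
        out.append((r,cv2.contourArea(c)))
    return out
E
python3 - <<'E'
from h import *
for n in("scene","top"):
    im=cv2.imread(f"pics/{n}0.png")[:,:,::-1]
    for r,a in coasters(n,im): 
        if max(r[1])<300: print(n,np.round(r[0],1),np.round(r[1],1),round(r[2],1),a)
    def crop(x,y,w,h,t):
        cv2.imwrite(f"pics/{n}_{t}.png",cv2.resize(im[y:y+h,x:x+w],(w*5,h*5),interpolation=cv2.INTER_CUBIC)[:,:,::-1])
    if n=="scene": crop(275,225,130,110,"c1");crop(190,245,50,80,"c2")
    else: crop(230,150,150,110,"c1");crop(420,185,40,85,"c2")
E
```

```text
scene [1094.2  534.2] [173.5  60.6] 79.1 1133.0
scene [ 747.5 -613.5] [203.4 154.3] 5.1 2776.5
scene [ 654.9 -664.8] [121.2  90.9] 4.9 662.5
scene [ 591.5 -371.1] [61.7 60.2] 15.6 578.5
scene [648.9 235.7] [203.9 171.3] 87.7 6095.0
scene [ 474.7 -324. ] [60.7 59.6] 75.3 501.0
scene [470.2 133.3] [59.6 59.7] 79.8 488.5
scene [458.  -27.2] [59.8 59.6] 1.0 493.0
scene [-276.  -938.9] [146.5  62.8] 45.4 240.5
scene [-318.8  470.6] [85.6 71.8] 89.4 275.0
scene [-307.7  166.3] [ 74.9 152.5] 84.5 605.0
top [452.5 -25.5] [57.3 58.4] 1.1 726.5
top [ 468.5 -322. ] [61.1 60.2] 75.6 748.5
top [464.5 136.3] [60.8 59.5] 79.1 727.0
top [ 585.2 -368.9] [59.8 60.8] 15.6 699.5
top [ 606.3 -608.8] [ 36.2 112.8] 5.8 719.5
top [711.1 232.4] [204.8 172.5] 87.7 6614.5
top [ 758.7 -610.3] [182. 147.] 5.6 2362.0
top [843.4 747.7] [213.  29.] 7.4 594.0
```

View pics/scene_c1.png

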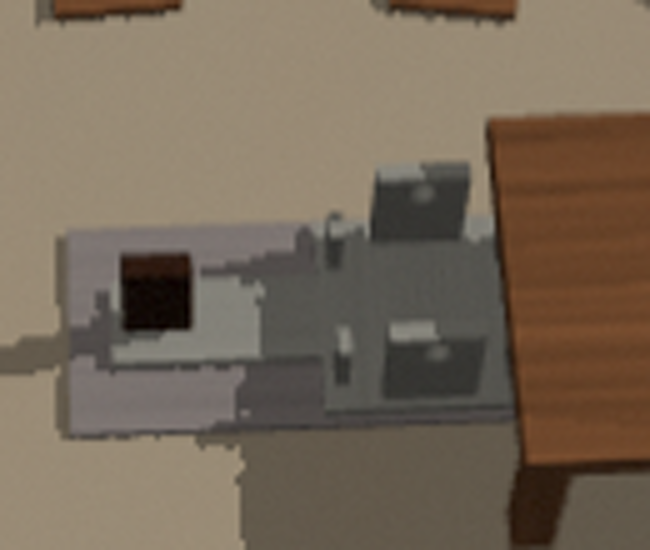

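View pics/top_c1.png

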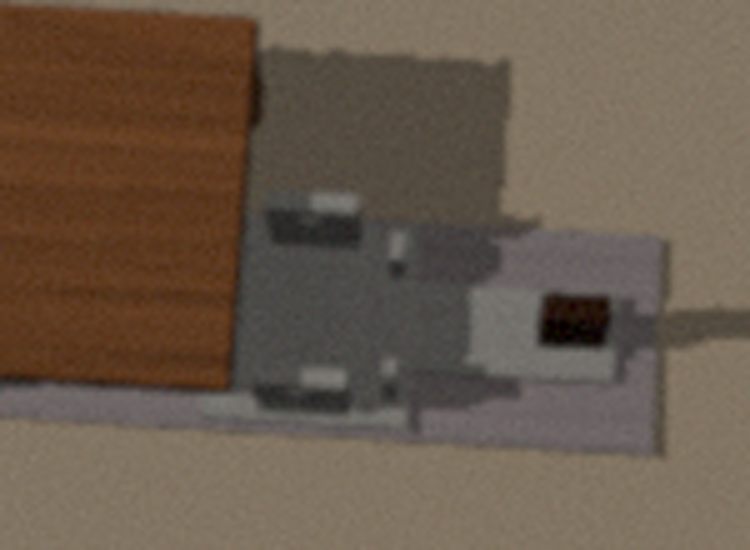

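View pics/scene_c2.png

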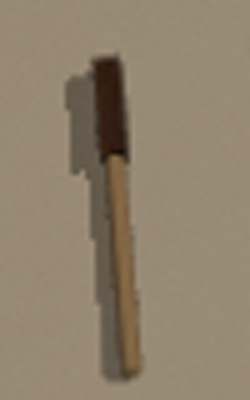

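View pics/top_c2.png

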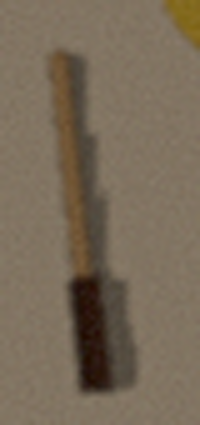

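```bash
python3 - <<'E'
from h import *
S=lambda c:[275+c[0]/5,225+c[1]/5]
T=lambda c:[230+c[0]/5,150+c[1]/5]
def both(nm,s,t,z):
    a=plane("scene",[S(s)],z)[0];b=plane("top",[T(t)],z)[0];p,e=tri(S(s),T(t))
    print(nm,np.round(a*1000,1),np.round(b*1000,1),'tri',np.round(p*1000,1),round(e*1000,1))
both("base far",(65,435),(665,240),.004)
both("base near",(65,235),(660,455),.004)
both("board near",(488,120),(230,388),.09)
both("board far",(525,467),(257,20),.09)
both("pull",(155,264),(577,310),.062)
both("nearplate top",(424,172),(305,378),.066)
both("farplate top",(440,333),(315,203),.066)
E
```

```text
base far [700.2 -62.    4. ] [692.2 -60.8   4. ] tri [695.2 -62.   -6.8] 0.4
base near [603.4 -56.6   4. ] [594.1 -58.7   4. ] tri [596.6 -58.2  -8.1] 3.1
board near [610.1 123.8  90. ] [601.7 124.2  90. ] tri [604.  125.3  79.6] 0.4
board far [768.4 117.6  90. ] [759.5 118.3  90. ] tri [763.6 119.3  79.1] 0.2
pull [652.  -19.3  62. ] [644.3 -18.3  62. ] tri [646.8 -19.   52.2] 0.2
nearplate top [619.3  97.2  66. ] [611.8  95.1  66. ] tri [614.   97.1  56.9] 2.8
farplate top [695.5  94.7  66. ] [687.7  93.1  66. ] tri [690.7  94.8  56.4] 2.4
```

```bash
python3 -m creep '[[[2.2,2.8,0,0,0,3.5,1],[4.4,5.7,0,0,0,7,1],[6.7,8.6,0,0,0,10.5,1],[8.9,11.4,0,0,0,14,1],[11.1,14.3,0,0,0,17.2,1]]]' 20
python3 -m creep '[[[2.2,2.8,0,0,0,3.5,1],[4.4,5.7,0,0,0,7,1],[6.7,8.6,0,0,0,10.5,1],[8.9,11.4,0,0,0,14,1],[11.1,14.3,0,0,0,17.2,1]]]'
python3 -m creep '[[[2.2,2.8,0,0,0,3.5,1],[4.4,5.7,0,0,0,7,1],[6.7,8.6,0,0,0,10.5,1],[8.9,11.4,0,0,0,14,1],[11.1,14.3,0,0,0,17.2,1]]]'
python3 -m creep '[[[2.2,2.8,0,0,0,3.5,0],[4.4,5.7,0,0,0,7,0],[6.7,8.6,0,0,0,10.5,0],[8.9,11.4,0,0,0,14,0],[11.3,14.3,0,0,0,17.2,0]]]'
python3 -m creep '[[[0,0,0,0,0,0,0],[0,0,0,0,0,0,0]]]'
```

```text
clock: 0.6
position: [0.3139, -0.447, 0.2434]
ee_rot: [-2.985, -0.977, 0.0]
force: [0.8, 0.5, 0.2]
width: 0.999
clock: 1.1
position: [0.4248, -0.3041, 0.2435]
ee_rot: [-2.806, -1.412, 0.001]
force: [1.0, -0.4, -0.7]
width: 1.001
clock: 1.6
position: [0.5359, -0.1613, 0.2435]
ee_rot: [-2.563, -1.816, 0.001]
force: [0.8, -0.6, 0.2]
width: 1.001
clock: 2.1
position: [0.6488, -0.0184, 0.2433]
ee_rot: [-2.263, -2.178, 0.001]
force: [0.2, -0.5, -0.6]
width: 0.617
clock: 2.3
position: [0.6483, -0.0185, 0.2429]
ee_rot: [-2.264, -2.177, 0.001]
force: [0.3, -0.6, -0.6]
width: 0.506
```

```bash
cat >> h.py <<'E'
def st():
    o=arm.observe(); M=R.from_rotvec(o['ee_rot']).as_matrix(); 
    print('t',round(float(o['clock']),2),'pos mm',np.round(o['position']*1000,1),'jaw yaw',np.round(np.degrees(np.arctan2(M[1,1],M[0,1])),2),'zaxis',np.round(M[:,2],4),'F',np.round(o['force'],1),'T',np.round(o['ft_torque'],2),'w mm',round(92*float(o['width']),1),'q',np.round(o['joints'],2))
    return o,M
E
python3 - <<'E'
from h import *
st()
grab("scene","a",(220,180,180,140),4);grab("top","a",(240,120,180,140),4)
E
```

```text
t 2.3 pos mm [648.3 -18.5 242.9] jaw yaw -2.23 zaxis [-1.3e-03  3.0e-04 -1.0e+00] F [ 0.3 -0.6 -0.6] T [-0.04 -0.08  0.  ] w mm 46.5 q [ 0.23  0.52 -0.44  1.48  0.23  1.2  -0.28]
```

View pics/scene_a.png

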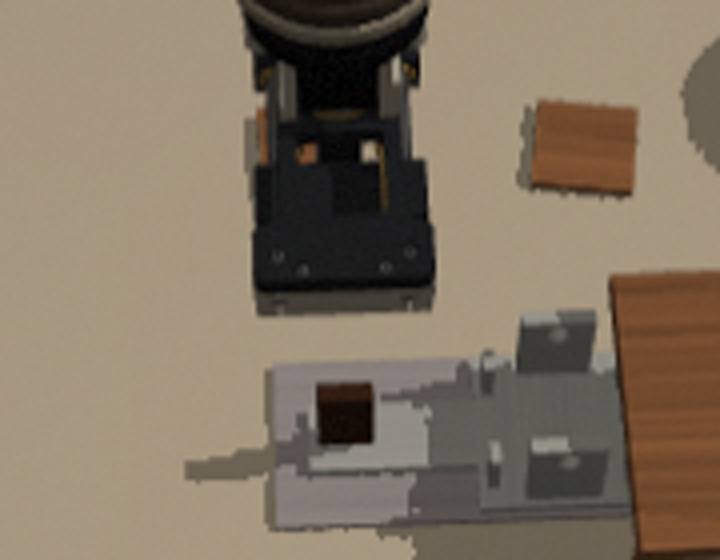

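View pics/top_a.png

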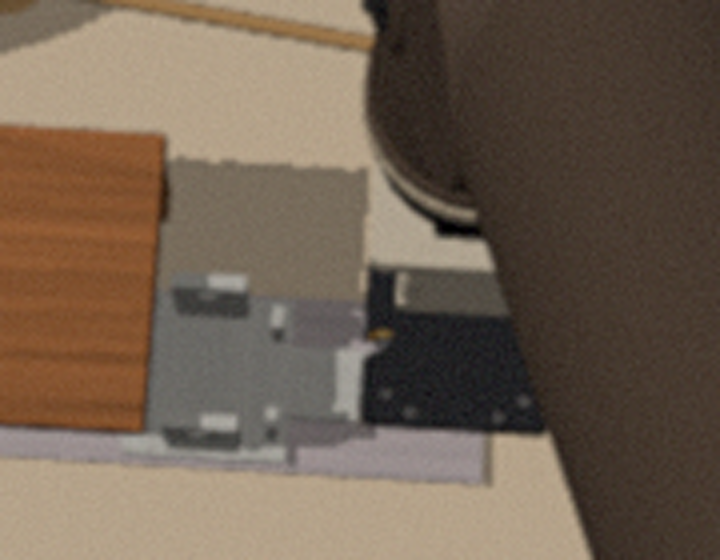

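```bash
python3 -m creep '[[[0,0,-4,0,0,0,0],[0,0,-8,0,0,0,0],[0,0,-12,0,0,0,0],[0,0,-14,0,0,0,0],[0,0,-16,0,0,0,0]]]'
python3 -m creep '[[[0,0,-1.5,0,0,0,0],[0,0,-3.3,0,0,0,0],[0,0,-3.3,0,0,0,0]]]'
python3 -m creep '[[[0,0,0,0,0,0,-1],[0,0,0,0,0,0,-1],[0,0,0,0,0,0,-1],[0,0,0,0,0,0,-1],[0,0,0,0,0,0,-1]]]' 8
python3 -c "from h import *;st();grab('scene','b',(220,180,180,140),4);grab('top','b',(240,120,180,140),4)"
```

```text
clock: 2.9
position: [0.6472, -0.0214, 0.0824]
ee_rot: [-2.268, -2.173, 0.003]
force: [-0.2, -0.2, -0.8]
width: 0.501
clock: 3.2
position: [0.6466, -0.0207, 0.0488]
ee_rot: [-2.266, -2.173, 0.005]
force: [-1.1, 0.0, 0.1]
width: 0.5
clock: 3.7
position: [0.6475, -0.0193, 0.0511]
ee_rot: [-2.265, -2.176, 0.002]
force: [3.0, -0.5, 7.3]
width: 0.132
t 3.7 pos mm [647.5 -19.3  51.1] jaw yaw -2.31 zaxis [-1.5e-03 -3.0e-04 -1.0e+00] F [ 3.  -0.5  7.3] T [-0.19 -0.75 -0.01] w mm 12.2 q [ 0.19  0.71 -0.38  1.67  0.33  0.83 -0.37]
```

View images.

View pics/scene_b.png

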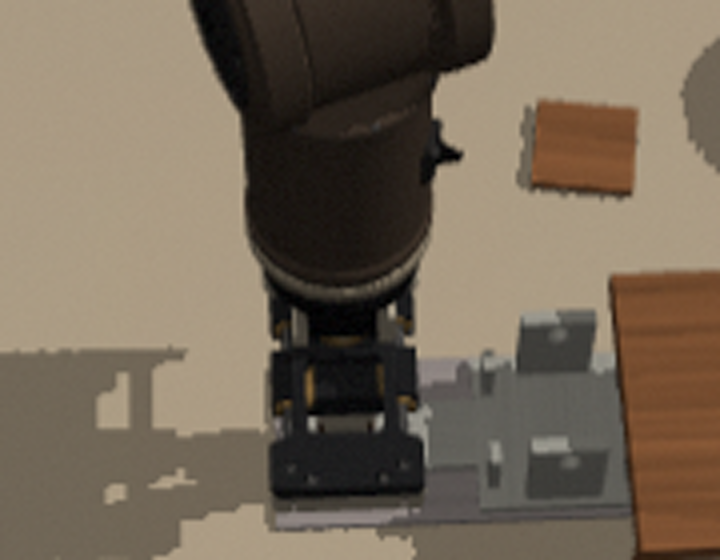

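View pics/top_b.png

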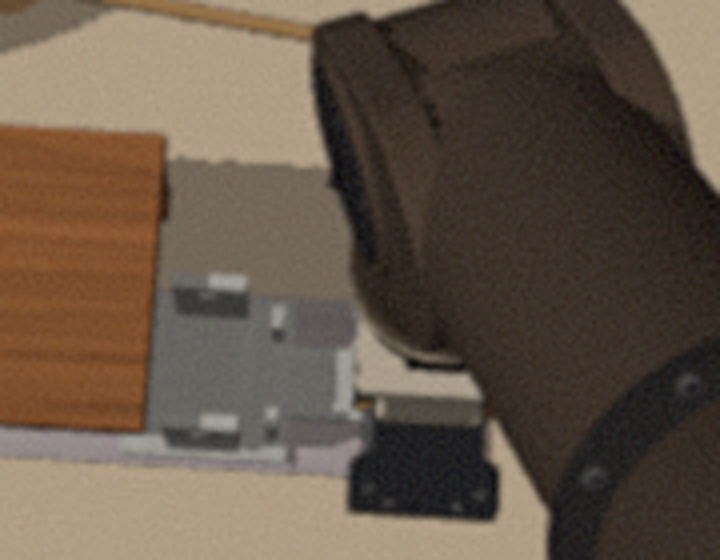

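```bash
python3 -m creep '[[[0,0,0,0,0,0,-1],[-0.07,-2,0,0,0,0,-1],[-0.15,-4,0,0,0,0,-1],[-0.22,-6,0,0,0,0,-1],[-0.3,-8,0,0,0,0,-1]]]' 25
python3 -m creep '[[[-0.05,-1,0,0,0,0,-1],[-0.05,-1.5,0,0,0,0,-1],[-0.07,-2,0,0,0,0,-1],[-0.07,-2,0,0,0,0,-1]]]'
python3 -c "from h import *;st()"
```

```text
clock: 4.3
position: [0.6445, -0.0984, 0.0511]
ee_rot: [-2.263, -2.176, 0.0]
force: [-4.2, 3.4, 6.6]
width: 0.13
clock: 4.7
position: [0.6436, -0.1199, 0.0511]
ee_rot: [-2.266, -2.175, 0.002]
force: [-6.8, -1.0, 7.0]
width: 0.127
t 4.7 pos mm [ 643.6 -119.9   51.1] jaw yaw -2.34 zaxis [-1.8e-03 -3.0e-04 -1.0e+00] F [-6.8 -1.   7. ] T [-0.11  1.01  0.06] w mm 11.7 q [ 0.35  0.71 -0.39  1.65  0.34  0.84 -0.22]
```

```bash
python3 -m creep '[[[-0.1,-0.3,0,0,0,0,-1],[-0.12,-0.5,0,0,0,0,-1],[-0.12,-0.5,0,0,0,0,-1]]]'
python3 -c "from h import *;st()"
python3 -m creep '[[[-0.02,-0.3,0,0,0,0,-1],[-0.02,-0.5,0,0,0,0,-1],[-0.02,-0.5,0,0,0,0,-1]]]'
python3 -c "from h import *;st()"
```

```text
clock: 5.0
position: [0.6435, -0.123, 0.0511]
ee_rot: [-2.264, -2.176, -0.002]
force: [-3.8, 4.1, 5.7]
width: 0.127
t 5.0 pos mm [ 643.5 -123.    51.1] jaw yaw -2.26 zaxis [ 1.0e-04  1.5e-03 -1.0e+00] F [-3.8  4.1  5.7] T [0.81 0.61 0.03] w mm 11.7 q [ 0.36  0.71 -0.39  1.65  0.34  0.84 -0.21]
clock: 5.3
position: [0.6435, -0.1232, 0.0511]
ee_rot: [-2.258, -2.178, -0.007]
force: [-4.4, 15.4, 5.4]
width: 0.13
t 5.3 pos mm [ 643.5 -123.2   51.1] jaw yaw -2.08 zaxis [ 2.0e-04  6.5e-03 -1.0e+00] F [-4.4 15.4  5.4] T [ 3.05  0.58 -0.13] w mm 12.0 q [ 0.36  0.72 -0.39  1.65  0.33  0.84 -0.2 ]
```

```bash
python3 -m creep '[[[0,0.4,0,0,0,0,-1],[0,0.4,0,0,0,0,0],[0,0.4,0,0,0,0,0],[0,0.4,0,0,0,0,0]]]'
python3 -c "from h import *;st()"
python3 -m creep '[[[0,0,2,0,0,0,0],[0,0,5,0,0,0,0],[0,0,9,0,0,0,0],[0,0,13,0,0,0,0],[0,0,15,0,0,0,0]]]'
python3 -m creep '[[[-4,0,0,0,0,0,1],[-8,0,0,0,0,0,1],[-12,0,0,0,0,0,1],[-16,0,0,0,0,0,1],[-20,0,0,0,0,0,1]]]'
python3 - <<'E'
from h import *
st()
a=grab("scene","c",(260,190,140,120),5);b=grab("top","c",(250,150,140,120),5)
for n,im in(("scene",a),("top",b)):
    for r,ar in coasters(n,im): 
        if max(r[1])<70: print(n,np.round(r[0],1),np.round(r[1],1),round(r[2],1),ar)
E
```

```text
clock: 5.7
position: [0.6433, -0.1262, 0.0506]
ee_rot: [2.266, 2.175, -0.001]
force: [-0.1, 0.3, -0.2]
width: 0.342
t 5.7 pos mm [ 643.3 -126.2   50.6] jaw yaw -2.35 zaxis [ 1.e-04 -6.e-04 -1.e+00] F [-0.1  0.3 -0.2] T [ 0.   -0.15  0.  ] w mm 31.4 q [ 0.36  0.72 -0.38  1.65  0.34  0.84 -0.21]
clock: 6.2
position: [0.6447, -0.1258, 0.2046]
ee_rot: [2.264, 2.173, 0.005]
force: [1.6, 0.2, 0.4]
width: 0.499
clock: 6.7
position: [0.4416, -0.1258, 0.2006]
ee_rot: [2.266, 2.175, -0.0]
force: [-0.2, -0.2, -0.3]
width: 0.887
t 6.7 pos mm [ 441.6 -125.8  200.6] jaw yaw -2.36 zaxis [ 2.e-04 -4.e-04 -1.e+00] F [-0.2 -0.2 -0.3] T [-0.02 -0.06 -0.05] w mm 81.6 q [ 0.58  0.26 -0.5   1.99  0.15  0.93 -0.04]
scene [ 591.3 -371.2] [61.8 59.7] 14.9 577.5
scene [ 474.7 -324. ] [60.6 59.6] 75.3 502.0
scene [470.  133.5] [59.8 59.9] 79.3 490.5
scene [458.  -27.1] [59.8 59.4] 1.0 492.0
top [452.5 -25.4] [57.3 58.2] 1.1 723.0
top [464.4 135.9] [60.3 59.2] 79.8 721.5
top [ 602.2 -364.6] [27.2 61.8] 9.4 258.5
```

```bash
python3 -m creep '[[[0.3,3,0,0,0,1,1],[0.7,6,-2,0,0,2,1],[1,9,-5,0,0,3,1],[1.36,9.95,-8,0,0,3.4,1],[1.36,9.95,-12,0,0,3.4,1]]]'
python3 -m creep '[[[0,0,-2,0,0,0,1],[0,0,-4,0,0,0,1],[0,0,-5,0,0,0,1],[0,0,-6,0,0,0,1],[0,0,-6,0,0,0,1]]]'
python3 -c "from h import *;st()"
```

```text
clock: 7.3
position: [0.4593, -0.0238, 0.0808]
ee_rot: [2.196, 2.244, 0.006]
force: [1.1, -1.4, -0.3]
width: 1.0
clock: 7.8
position: [0.4569, -0.0259, 0.0201]
ee_rot: [-2.2, -2.242, 0.001]
force: [-0.9, -0.6, 0.3]
width: 1.001
t 7.8 pos mm [456.9 -25.9  20.1] jaw yaw 1.09 zaxis [-7.e-04 -1.e-04 -1.e+00] F [-0.9 -0.6  0.3] T [-0.03 -0.09 -0.04] w mm 92.1 q [ 0.25  0.54 -0.41  2.16  0.43  0.51 -0.46]
```

View pics/scene_c.png

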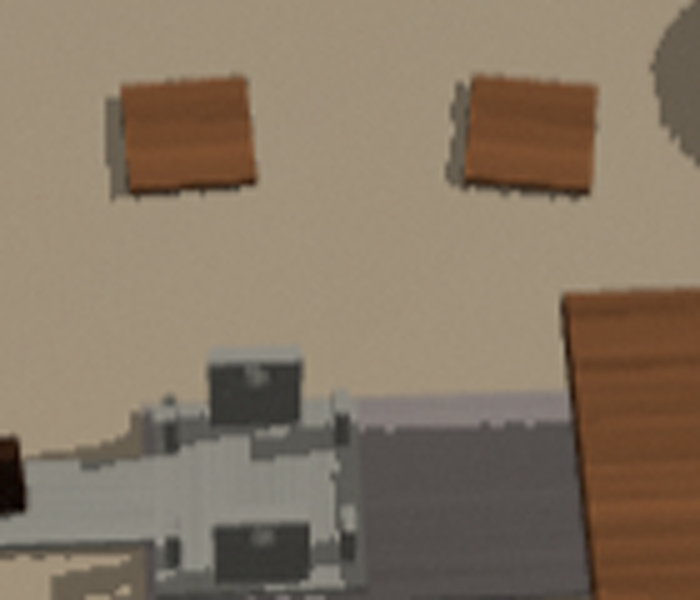

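View pics/top_c.png

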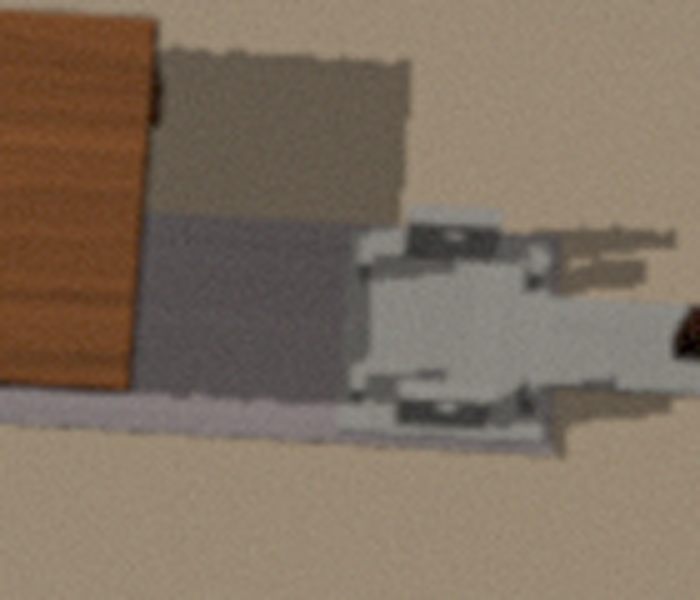

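```bash
python3 -m creep '[[[0,0,0,0,0,0,-1],[0,0,0,0,0,0,-1],[0,0,0,0,0,0,-1],[0,0,0,0,0,0,-1],[0,0,0,0,0,0,-1]]]' 5
python3 -c "from h import *;st()"
python3 - <<'E'
from h import *
S=lambda c:[260+c[0]/5,190+c[1]/5]
T=lambda c:[250+c[0]/5,150+c[1]/5]
def both(nm,s,t,z):
    a=plane("scene",[S(s)],z)[0];b=plane("top",[T(t)],z)[0]
    print(nm,np.round(a*1000,1),np.round(b*1000,1),'mean',np.round((a+b)*500,1))
both("near top",(255,353),(445,409),.066)
both("far top",(263,527),(455,218),.066)
E
```

```text
clock: 8.3
position: [0.4571, -0.026, 0.0211]
ee_rot: [2.2, 2.242, 0.001]
force: [-0.8, -0.2, 3.4]
width: 0.651
t 8.3 pos mm [457.1 -26.   21.1] jaw yaw 1.08 zaxis [ 6.e-04 -1.e-04 -1.e+00] F [-0.8 -0.2  3.4] T [-0.07  0.07 -0.  ] w mm 59.9 q [ 0.25  0.54 -0.41  2.16  0.43  0.51 -0.46]
near top [613.9  -6.   66. ] [600.6  -5.1  66. ] mean [607.3  -5.5  66. ]
far top [695.7  -8.9  66. ] [683.1  -8.4  66. ] mean [689.4  -8.7  66. ]
```

```bash
python3 -m creep '[[[0,0,0,0,0,0,1],[0,0,0,0,0,0,1],[0,0,1,0,0,0,1],[0,0,2,0,0,8,1],[0,0,3,0,0,16,1]]]'
python3 -m creep '[[[0,0,0,0,0,8,1],[0,0,0,0,0,16,1],[0,0,0,0,0,24,1],[0,0,0,0,0,32,1],[0,0,0,0,0,40,1]]]'
python3 -m creep '[[[0,0,0,0,0,8,1],[0,0,0,0,0,16,1],[0,0,0,0,0,24,1],[0,0,0,0,0,32,1],[0,0,0,0,0,34,1]]]'
python3 -c "from h import *;st()"
```

```text
clock: 8.8
position: [0.4569, -0.0257, 0.0517]
ee_rot: [1.859, 2.532, -0.0]
force: [0.6, 0.7, 0.3]
width: 0.99
clock: 9.3
position: [0.457, -0.026, 0.0514]
ee_rot: [0.881, 3.015, -0.001]
force: [-0.5, -0.1, -0.7]
width: 0.999
clock: 9.8
position: [0.4569, -0.0261, 0.0512]
ee_rot: [-0.035, 3.141, -0.0]
force: [0.1, -0.0, -0.8]
width: 0.995
t 9.8 pos mm [456.9 -26.1  51.2] jaw yaw 91.26 zaxis [ 1.e-04 -1.e-04 -1.e+00] F [ 0.1 -0.  -0.8] T [ 0.07 -0.19  0.01] w mm 91.5 q [ 0.58  0.61 -0.86  2.12  0.71  0.73  0.84]
```

```bash
python3 -m creep '[[[0,0,-1.5,0,0,0,1],[0,0,-2.5,0,0,0,1],[0,0,-3.1,0,0,0,1],[0,0,-3.1,0,0,0,1],[0,0,-3.1,0,0,0,-1]]]' 12
python3 -m creep '[[[0,0,0,0,0,0,-1],[0,0,0,0,0,0,-1],[0,0,0,0,0,0,-1],[0,0,0,0,0,0,-1],[0,0,0,0,0,0,-1]]]'
python3 -c "from h import *;st()"
python3 -m creep '[[[0,0,1,0,0,0,-1],[0,0,3,0,0,0,-1],[0,0,6,0,0,0,-1],[0,0,9,0,0,0,-1],[0,0,12,0,0,-3.4,-1]]]'
python3 -c "from h import *;st();grab('scene','d',(260,150,140,140),5);grab('top','d',(250,150,180,150),4)"
```

```text
clock: 10.3
position: [0.4569, -0.0257, 0.0199]
ee_rot: [0.03, -3.141, 0.0]
force: [0.1, -0.5, 0.9]
width: 0.956
clock: 10.8
position: [0.457, -0.0259, 0.0199]
ee_rot: [-0.03, 3.141, -0.0]
force: [-0.2, -0.4, 2.7]
width: 0.649
t 10.8 pos mm [457.  -25.9  19.9] jaw yaw 91.09 zaxis [ 3.e-04 -1.e-04 -1.e+00] F [-0.2 -0.4  2.7] T [ 0.06 -0.08  0.04] w mm 59.7 q [ 0.54  0.65 -0.8   2.14  0.78  0.67  0.78]
clock: 11.3
position: [0.4564, -0.0256, 0.1413]
ee_rot: [-0.063, -3.14, -0.001]
force: [0.1, -1.0, -1.1]
width: 0.651
t 11.3 pos mm [456.4 -25.6 141.3] jaw yaw 87.71 zaxis [-6.e-04  6.e-04 -1.e+00] F [ 0.1 -1.  -1.1] T [ 0.09 -0.2  -0.03] w mm 59.9 q [ 0.7   0.48 -0.99  2.04  0.51  0.9   0.96]
```

```bash
python3 -m creep '[[[3,0.3,0,0,0,0,-1],[7,0.7,0,0,0,0,-1],[11,1.1,0,0,0,0,-1],[15,1.5,0,0,0,0,-1],[19.15,1.8,0,0,0,0,-1]]]'
python3 -m creep '[[[0,0,-1,0,0,0,-1],[0,0,-3,0,0,0,-1],[0,0,-4,0,0,0,-1],[0,0,-4,0,0,0,-1]]]'
python3 -c "from h import *;st();grab('scene','e',(260,150,140,160),5);grab('top','e',(250,130,180,150),4)"
```

```text
clock: 11.9
position: [0.6493, -0.0077, 0.1392]
ee_rot: [-0.062, -3.14, 0.0]
force: [0.7, 0.2, -0.3]
width: 0.651
clock: 12.3
position: [0.6467, -0.0082, 0.0978]
ee_rot: [-0.062, -3.137, 0.001]
force: [-0.0, 0.9, -0.5]
width: 0.653
t 12.3 pos mm [646.7  -8.2  97.8] jaw yaw 87.73 zaxis [-3.8e-03 -4.0e-04 -1.0e+00] F [-0.   0.9 -0.5] T [ 0.04 -0.16  0.03] w mm 60.0 q [ 0.44  0.77 -0.84  1.62  0.64  1.06  0.95]
```

View pics/scene_e.png

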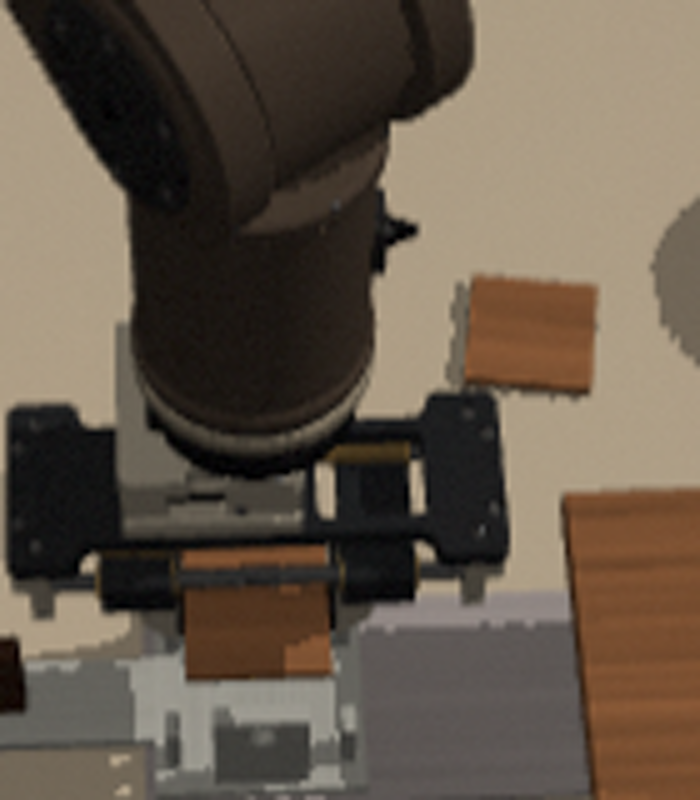

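View pics/top_e.png

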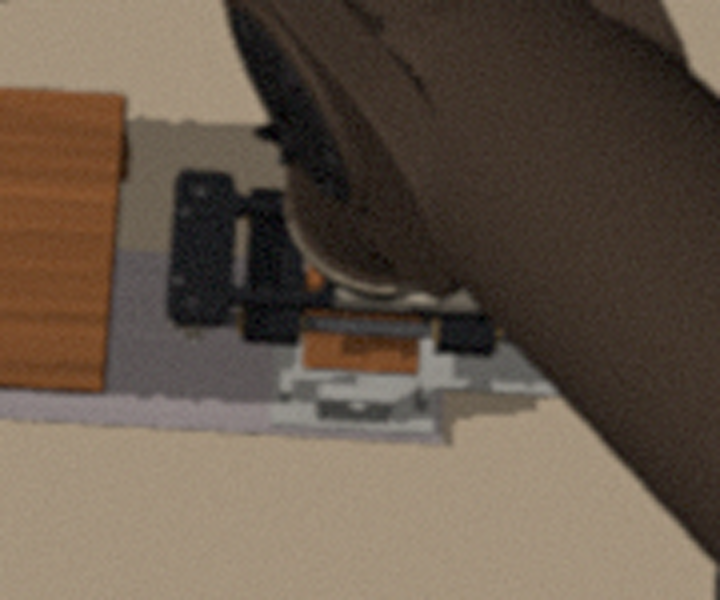

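```bash
python3 -m creep '[[[0.1,0.05,-1,0,0,0,-1],[0.1,0.05,-3,0,0,0,-1],[0.1,0.05,-4,0,0,0,-1],[0.1,0.05,-5,0,0,0,-1],[0.1,0.05,-5.5,0,0,0,-1]]]'
python3 -c "from h import *;st()"
python3 -m creep '[[[0,0,-0.5,0,0,0,-1],[0,0,-0.9,0,0,0,-1],[0,0,-1.1,0,0,0,-1],[0,0,-1.1,0,0,0,-1]]]'
python3 -c "from h import *;st()"
```

```text
clock: 12.9
position: [0.6491, -0.0074, 0.0439]
ee_rot: [-0.063, -3.14, 0.0]
force: [-1.1, 0.4, -0.5]
width: 0.652
t 12.9 pos mm [649.1  -7.4  43.9] jaw yaw 87.69 zaxis [-7.e-04 -0.e+00 -1.e+00] F [-1.1  0.4 -0.5] T [ 0.09 -0.19  0.  ] w mm 60.0 q [ 0.42  0.83 -0.8   1.65  0.7   0.97  0.9 ]
clock: 13.3
position: [0.6494, -0.0073, 0.0336]
ee_rot: [-0.063, -3.141, -0.0]
force: [0.5, -0.8, 0.0]
width: 0.652
t 13.3 pos mm [649.4  -7.3  33.6] jaw yaw 87.69 zaxis [-1.e-04  0.e+00 -1.e+00] F [ 0.5 -0.8  0. ] T [ 0.09 -0.16  0.02] w mm 60.0 q [ 0.41  0.84 -0.79  1.65  0.71  0.95  0.89]
```

```bash
python3 -m creep '[[[-0.1,0,-0.2,0,0,0,-1],[-0.1,0,-0.35,0,0,0,-1],[-0.1,0,-0.35,0,0,0,-1]]]'
python3 -c "from h import *;st()"
```

```text
clock: 13.6
position: [0.6483, -0.0074, 0.0301]
ee_rot: [-0.063, -3.141, 0.0]
force: [0.5, 0.4, -0.3]
width: 0.651
t 13.6 pos mm [648.3  -7.4  30.1] jaw yaw 87.69 zaxis [-2.e-04 -0.e+00 -1.e+00] F [ 0.5  0.4 -0.3] T [ 0.13 -0.13 -0.04] w mm 59.9 q [ 0.41  0.85 -0.79  1.66  0.71  0.95  0.89]
```

```bash
python3 -m creep '[[[0,0,-0.1,0,0,0,-1],[0,0,-0.1,0,0,0,0.6],[0,0,-0.1,0,0,0,0.6],[0,0,-0.1,0,0,0,0.6],[0,0,0,0,0,0,0.6]]]'
python3 -c "from h import *;st()"
python3 -m creep '[[[0,0,2,0,0,0,0.6],[0,0,5,0,0,0,0.6],[0,0,9,0,0,0,1],[0,0,12,0,0,0,1],[-3,1,12,0,0,0,1]]]'
python3 -m creep '[[[-4,2.5,0,0,0,0,1],[-8,5,0,0,0,0,1],[-12,8,0,0,0,0,1],[-15,11,0,0,0,0,1],[-16,13,-2,0,0,0,1]]]'
python3 - <<'E'
from h import *
st()
a=grab("scene","f",(260,150,140,160),5);b=grab("top","f",(250,130,180,150),4)
for n,im in(("scene",a),("top",b)):
    for r,ar in coasters(n,im): 
        if max(r[1])<75: print(n,np.round(r[0],1),np.round(r[1],1),round(r[2],1),ar)
E
```

```text
clock: 14.1
position: [0.6483, -0.0074, 0.0301]
ee_rot: [-0.063, -3.141, -0.0]
force: [0.6, -0.2, -0.3]
width: 0.799
t 14.1 pos mm [648.3  -7.4  30.1] jaw yaw 87.69 zaxis [-2.e-04  1.e-04 -1.e+00] F [ 0.6 -0.2 -0.3] T [ 0.12 -0.15  0.01] w mm 73.5 q [ 0.41  0.85 -0.79  1.66  0.71  0.95  0.89]
clock: 14.6
position: [0.6231, 0.0023, 0.1547]
ee_rot: [0.069, 3.132, 0.002]
force: [0.4, 1.6, -0.6]
width: 0.985
clock: 15.1
position: [0.4565, 0.1351, 0.1321]
ee_rot: [0.059, 3.138, 0.001]
force: [2.2, -0.7, 0.1]
width: 1.001
t 15.1 pos mm [456.5 135.1 132.1] jaw yaw 87.86 zaxis [ 3.3e-03  5.0e-04 -1.0e+00] F [ 2.2 -0.7  0.1] T [ 0.09 -0.25 -0.06] w mm 92.1 q [ 0.32  0.51 -0.96  2.01  0.54  0.9   0.6 ]
scene [646.8  -7.7] [58.8 60.7] 86.3 436.0
scene [ 591.4 -371.2] [61.7 59.7] 15.1 577.5
scene [ 473.6 -323.7] [60.6 57.3] 75.3 473.0
scene [470.1 133.6] [59.6 59.9] 79.3 489.5
top [ 468.5 -321.7] [60.6 59.8] 75.8 724.0
top [ 585.1 -368.7] [58.7 60.6] 15.3 673.0
top [650.1  -6.3] [57.6 59.7] 0.3 559.5
```

View pics/scene_f.png

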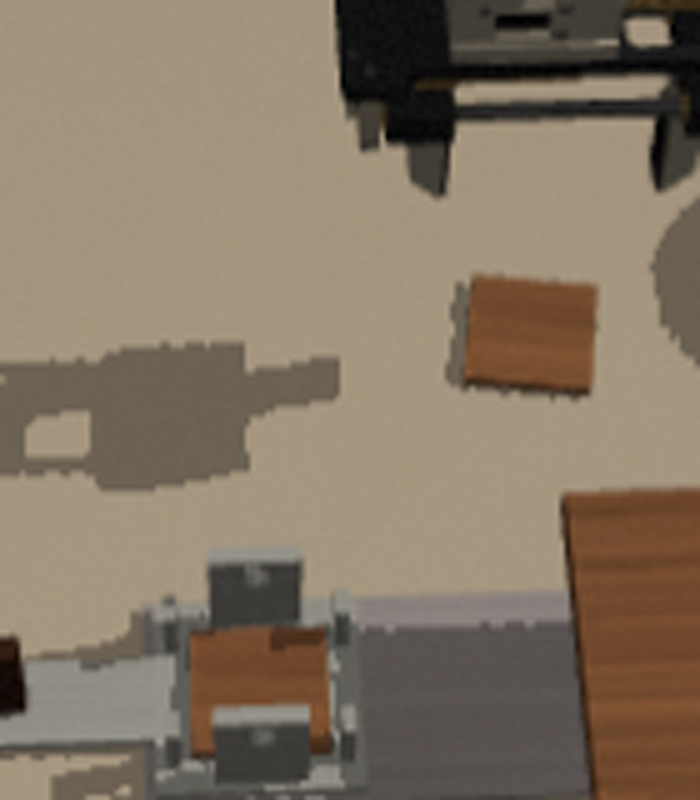

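View pics/top_f.png

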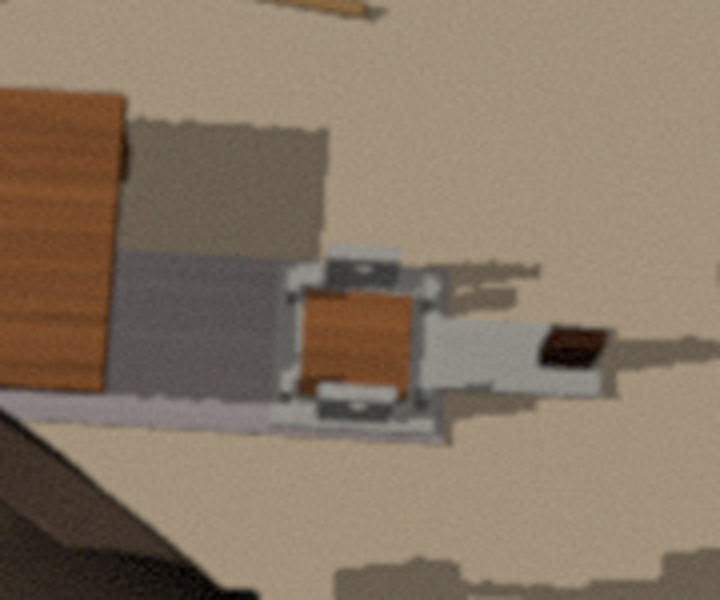

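```bash
python3 -m creep '[[[0.6,0,-2,0,0,-4,1],[1.3,0,-5,0,0,-8.3,1],[1.3,0,-8,0,0,-8.3,1],[1.3,0,-10,0,0,-8.3,1],[1.3,0,-10,0,0,-8.3,1]]]'
python3 -c "from h import *;st()"
```

```text
clock: 15.7
position: [0.4706, 0.1314, 0.0283]
ee_rot: [-0.291, -3.125, 0.003]
force: [0.4, 0.7, -1.0]
width: 0.999
t 15.7 pos mm [470.6 131.4  28.3] jaw yaw 79.36 zaxis [-0.0036 -0.0014 -1.    ] F [ 0.4  0.7 -1. ] T [ 0.02 -0.13 -0.01] w mm 91.9 q [ 0.18  0.65 -0.77  2.06  0.71  0.71  0.33]
```

```bash
python3 -m creep '[[[-0.1,0.3,-0.5,0,0,0,1],[-0.1,0.3,-0.8,0,0,0,1],[-0.1,0.3,-0.8,0,0,0,1]]]'
python3 -c "from h import *;st()"
```

```text
clock: 16.0
position: [0.4709, 0.1358, 0.0228]
ee_rot: [0.29, 3.127, 0.001]
force: [-0.3, -0.3, 0.4]
width: 1.003
t 16.0 pos mm [470.9 135.8  22.8] jaw yaw 79.39 zaxis [ 1.e-03  2.e-04 -1.e+00] F [-0.3 -0.3  0.4] T [ 0.13 -0.15 -0.  ] w mm 92.2 q [ 0.16  0.66 -0.76  2.07  0.72  0.69  0.31]
```

```bash
python3 -m creep '[[[-0.17,0,-0.25,0,0,0,1],[-0.17,0,-0.27,0,0,0,1],[-0.17,0,-0.27,0,0,0,-1],[-0.17,0,-0.27,0,0,0,-1],[-0.17,0,-0.27,0,0,0,-1]]]' 12
python3 -m creep '[[[0,0,0,0,0,0,-1],[0,0,0,0,0,0,-1],[0,0,0,0,0,0,-1],[0,0,0,0,0,0,-1]]]'
python3 -c "from h import *;st()"
```

```text
clock: 16.5
position: [0.4688, 0.1357, 0.0196]
ee_rot: [0.291, 3.128, 0.0]
force: [-0.5, 0.3, 0.0]
width: 0.787
clock: 16.9
position: [0.4687, 0.1356, 0.0196]
ee_rot: [0.291, 3.128, -0.0]
force: [-0.2, 0.2, 0.3]
width: 0.651
t 16.9 pos mm [468.7 135.6  19.6] jaw yaw 79.39 zaxis [ 0. -0. -1.] F [-0.2  0.2  0.3] T [ 0.03 -0.15 -0.01] w mm 59.9 q [ 0.16  0.66 -0.75  2.07  0.73  0.69  0.31]
```

```bash
python3 -m creep '[[[0,0,1,0,0,0,-1],[0,0,3,0,0,0,-1],[0,0,6,0,0,0,-1],[0,0,9,0,0,4,-1],[0,0,12,0,0,8.3,-1]]]'
python3 -m creep '[[[3.6,-2.9,0,0,0,0,-1],[7.2,-5.7,0,0,0,0,-1],[10.8,-8.6,0,0,0,0,-1],[14.4,-11.4,0,0,0,0,-1],[17.95,-14.3,0,0,0,0,-1]]]'
python3 -m creep '[[[0,0,-1,0,0,0,-1],[0,0,-3,0,0,0,-1],[0,0,-4.5,0,0,0,-1],[0,0,-5,0,0,0,-1],[0,0,-5,0,0,0,-1]]]'
python3 -c "from h import *;st()"
```

```text
clock: 17.4
position: [0.4683, 0.1358, 0.1413]
ee_rot: [-0.058, -3.141, -0.0]
force: [2.1, -0.4, -0.4]
width: 0.649
clock: 17.9
position: [0.6493, -0.0087, 0.1403]
ee_rot: [0.063, 3.141, 0.001]
force: [1.3, 1.4, 0.2]
width: 0.649
clock: 18.4
position: [0.6475, -0.0071, 0.0891]
ee_rot: [-0.062, -3.14, -0.0]
force: [-0.8, 0.6, -0.4]
width: 0.651
t 18.4 pos mm [647.5  -7.1  89.1] jaw yaw 87.73 zaxis [-1.4e-03  1.0e-04 -1.0e+00] F [-0.8  0.6 -0.4] T [ 0.08 -0.15  0.03] w mm 59.9 q [ 0.44  0.78 -0.84  1.62  0.65  1.04  0.94]
```

```bash
python3 -m creep '[[[0,0,-1.5,0,0,0,-1],[0,0,-3,0,0,0,-1],[0,0,-4,0,0,0,-1],[0,0,-4.6,0,0,0,-1],[0,0,-4.6,0,0,0,-1]]]'
python3 -c "from h import *;st()"
```

```text
clock: 18.9
position: [0.6477, -0.0074, 0.0424]
ee_rot: [-0.063, -3.14, -0.0]
force: [0.1, -0.2, 0.6]
width: 0.651
t 18.9 pos mm [647.7  -7.4  42.4] jaw yaw 87.7 zaxis [-1.4e-03  1.0e-04 -1.0e+00] F [ 0.1 -0.2  0.6] T [ 0.12 -0.2   0.05] w mm 59.9 q [ 0.42  0.83 -0.8   1.65  0.7   0.97  0.9 ]
```

```bash
python3 -m creep '[[[0.05,0,-0.3,0,0,0,-1],[0.05,0,-0.57,0,0,0,-1],[0.05,0,-0.57,0,0,0,-1],[0.05,0,-0.57,0,0,0,-1]]]'
python3 -c "from h import *;st()"
```

```text
clock: 19.3
position: [0.6487, -0.0073, 0.038]
ee_rot: [0.063, 3.141, 0.0]
force: [-0.2, 0.4, -0.3]
width: 0.648
t 19.3 pos mm [648.7  -7.3  38. ] jaw yaw 87.69 zaxis [ 1.e-04  0.e+00 -1.e+00] F [-0.2  0.4 -0.3] T [ 0.12 -0.21 -0.07] w mm 59.7 q [ 0.42  0.84 -0.8   1.65  0.71  0.96  0.89]
```

```bash
python3 -m creep '[[[0,0,-0.13,0,0,0,-1],[0,0,-0.13,0,0,0,0.6],[0,0,-0.13,0,0,0,0.6],[0,0,-0.13,0,0,0,0.6],[0,0,0,0,0,0,0.6]]]'
python3 -m creep '[[[0,0,2,0,0,0,0.6],[0,0,5,0,0,0,0.6],[0,0,9,0,0,0,1],[0,0,11,0,0,0,1],[-2,-2,11,0,0,0,1]]]'
python3 -m creep '[[[-3,-4,0,0,0,-2,1],[-6,-8,0,0,0,-4,1],[-9,-12,0,0,0,-6,1],[-11,-16,0,0,0,-8,1],[-13,-20,0,0,0,-12.3,1]]]'
python3 -m creep '[[[-1,-4,0,0,0,0,1],[-2,-8,0,0,0,0,1],[-2.4,-9.5,0,0,0,0,1],[-2.4,-9.5,-3,0,0,0,1],[-2.4,-9.5,-6,0,0,0,1]]]'
python3 - <<'E'
from h import *
st()
a=grab("scene","g",(260,150,140,160),5);b=grab("top","g",(250,130,180,150),4)
for n,im in(("scene",a),("top",b)):
    for r,ar in coasters(n,im): 
        if max(r[1])<75: print(n,np.round(r[0],1),np.round(r[1],1),round(r[2],1),ar)
E
```

```text
clock: 19.8
position: [0.6486, -0.0074, 0.0378]
ee_rot: [-0.063, -3.141, -0.0]
force: [-0.3, -0.9, 0.3]
width: 0.8
clock: 20.3
position: [0.6318, -0.0232, 0.1522]
ee_rot: [0.057, 3.133, 0.005]
force: [0.5, 0.2, -1.0]
width: 0.985
clock: 20.8
position: [0.4974, -0.2289, 0.1482]
ee_rot: [0.402, 3.115, -0.001]
force: [0.5, 0.3, -0.7]
width: 0.999
clock: 21.3
position: [0.4752, -0.3232, 0.0879]
ee_rot: [0.402, 3.114, -0.001]
force: [-0.1, 0.5, 0.1]
width: 1.001
t 21.3 pos mm [ 475.2 -323.2   87.9] jaw yaw 75.29 zaxis [ 0.0021 -0.001  -1.    ] F [-0.1  0.5  0.1] T [ 0.09 -0.21  0.02] w mm 92.1 q [ 1.06  0.68 -0.82  1.82  0.61  0.92  1.27]
scene [639.6  -7.1] [58.9 60.8] 86.3 490.0
scene [ 591.3 -371. ] [61.7 60.1] 15.1 580.5
scene [ 474.7 -324. ] [60.7 59.6] 75.3 497.5
top [ 450.6 -317.4] [60.5 22.9] 77.1 232.0
top [ 585.4 -368.9] [59.1 61.3] 15.2 698.5
top [652.7  -7.2] [52.3 57.9] 0.3 538.0
```

View pics/scene_g.png

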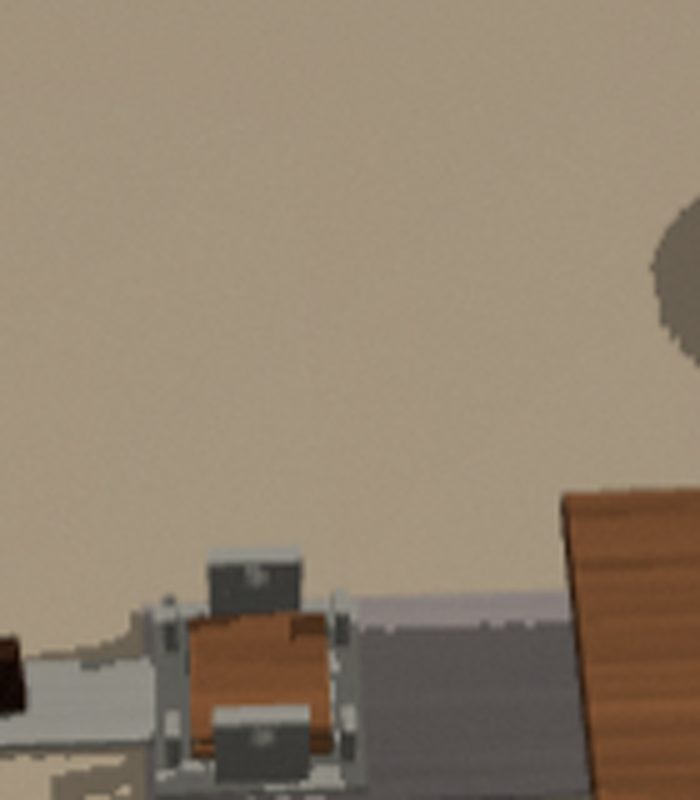

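```bash
python3 -m creep '[[[-0.15,0.05,-2,0,0,0,1],[-0.15,0.05,-4,0,0,0,1],[-0.15,0.05,-5.5,0,0,0,1],[-0.15,0.05,-6.5,0,0,0,1],[-0.15,0.05,-6.5,0,0,0,1]]]'
python3 -m creep '[[[0,0,0,0,0,0,1],[0,0,0,0,0,0,1]]]'
python3 -c "from h import *;st()"
```

```text
clock: 21.9
position: [0.4729, -0.3215, 0.0223]
ee_rot: [-0.399, -3.115, -0.001]
force: [-0.5, 0.6, 0.1]
width: 0.999
clock: 22.1
position: [0.4738, -0.322, 0.0238]
ee_rot: [0.399, 3.115, -0.001]
force: [-0.6, 0.7, -0.0]
width: 0.997
t 22.1 pos mm [ 473.8 -322.    23.8] jaw yaw 75.39 zaxis [ 1.2e-03 -6.0e-04 -1.0e+00] F [-0.6  0.7 -0. ] T [ 0.09 -0.15  0.03] w mm 91.8 q [ 1.01  0.75 -0.75  1.86  0.7   0.81  1.2 ]
```

```bash
python3 -m creep '[[[-0.03,0,-0.2,0,0,0,1],[-0.03,0,-0.35,0,0,0,1],[-0.03,0,-0.35,0,0,0,-1],[-0.03,0,-0.35,0,0,0,-1],[-0.03,0,-0.35,0,0,0,-1]]]' 12
python3 -m creep '[[[0,0,0,0,0,0,-1],[0,0,0,0,0,0,-1],[0,0,0,0,0,0,-1],[0,0,0,0,0,0,-1]]]'
python3 -c "from h import *;st()"
```

```text
clock: 22.6
position: [0.4729, -0.3219, 0.0194]
ee_rot: [0.4, 3.116, 0.0]
force: [-0.0, -0.9, -0.4]
width: 0.789
clock: 23.0
position: [0.4729, -0.3219, 0.0194]
ee_rot: [0.399, 3.116, -0.0]
force: [-0.1, -1.2, 0.6]
width: 0.653
t 23.0 pos mm [ 472.9 -321.9   19.4] jaw yaw 75.39 zaxis [ 0.e+00 -1.e-04 -1.e+00] F [-0.1 -1.2  0.6] T [ 0.05 -0.11  0.01] w mm 60.1 q [ 1.01  0.76 -0.75  1.87  0.71  0.8   1.2 ]
```

```bash
python3 -m creep '[[[0,0,1,0,0,0,-1],[0,0,3,0,0,0,-1],[0,0,6,0,0,4,-1],[0,0,9,0,0,8,-1],[0,0,13,0,0,12.3,-1]]]'
python3 -m creep '[[[2,3.5,0,0,0,0,-1],[4,7,0,0,0,0,-1],[6,10.5,0,0,0,0,-1],[8,14,0,0,0,0,-1],[9.5,17.5,0,0,0,0,-1]]]'
python3 -m creep '[[[2,3.5,0,0,0,0,-1],[4,7,0,0,0,0,-1],[6,10.5,0,0,0,0,-1],[8,14,0,0,0,0,-1],[8,14,0,0,0,0,-1]]]'
python3 -c "from h import *;st()"
```

```text
clock: 23.5
position: [0.472, -0.3214, 0.1503]
ee_rot: [-0.058, -3.139, -0.002]
force: [0.9, -0.5, 0.2]
width: 0.648
clock: 24.0
position: [0.5688, -0.1452, 0.1502]
ee_rot: [0.063, 3.14, 0.0]
force: [0.5, -0.2, -0.0]
width: 0.656
clock: 24.5
position: [0.6492, 0.001, 0.1508]
ee_rot: [0.051, 3.139, 0.008]
force: [-0.1, 1.0, 0.2]
width: 0.648
t 24.5 pos mm [649.2   1.  150.8] jaw yaw 88.14 zaxis [ 0.0023  0.0052 -1.    ] F [-0.1  1.   0.2] T [ 0.12 -0.12 -0.05] w mm 59.7 q [ 0.45  0.72 -0.88  1.57  0.59  1.14  0.98]
```

```bash
python3 -m creep '[[[0,0,0,0,0,0,-1],[0,0,-2,0,0,0,-1],[0,0,-4,0,0,0,-1],[0,0,-6,0,0,0,-1],[0,0,-6,0,0,0,-1]]]'
python3 -c "from h import *;st()"
```

```text
clock: 25.0
position: [0.6458, -0.0095, 0.0869]
ee_rot: [-0.066, -3.136, 0.003]
force: [-0.3, -0.3, -0.7]
width: 0.651
t 25.0 pos mm [645.8  -9.5  86.9] jaw yaw 87.58 zaxis [-0.0047 -0.0015 -1.    ] F [-0.3 -0.3 -0.7] T [ 0.07 -0.11  0.01] w mm 59.9 q [ 0.44  0.78 -0.83  1.63  0.65  1.04  0.94]
```

```bash
python3 -m creep '[[[0,0,0,0,0,0,-1],[0,0,0,0,0,0,-1]]]'
python3 -c "from h import *;st()"
```

```text
clock: 25.2
position: [0.6484, -0.0073, 0.0907]
ee_rot: [0.065, 3.139, 0.0]
force: [-0.2, 0.1, 0.2]
width: 0.652
t 25.2 pos mm [648.4  -7.3  90.7] jaw yaw 87.64 zaxis [ 1.6e-03  1.0e-04 -1.0e+00] F [-0.2  0.1  0.2] T [ 0.16 -0.14 -0.03] w mm 60.0 q [ 0.44  0.78 -0.84  1.62  0.65  1.04  0.94]
```

```bash
python3 -m creep '[[[-0.03,0,-1.5,0,0,0,-1],[-0.03,0,-3,0,0,0,-1],[-0.03,0,-3.9,0,0,0,-1],[-0.03,0,-4.3,0,0,0,-1],[-0.03,0,-4.3,0,0,0,-1]]]'
python3 -m creep '[[[0,0,-0.2,0,0,0,-1],[0,0,-0.4,0,0,0,-1],[0,0,-0.4,0,0,0,-1],[0,0,-0.4,0,0,0,-1]]]'
python3 -c "from h import *;st()"
```

```text
clock: 25.7
position: [0.647, -0.0068, 0.0453]
ee_rot: [-0.063, -3.139, -0.0]
force: [0.6, 0.2, 0.6]
width: 0.649
clock: 26.1
position: [0.648, -0.0066, 0.0431]
ee_rot: [0.063, 3.14, 0.0]
force: [-1.7, 0.2, 4.5]
width: 0.651
t 26.1 pos mm [648.   -6.6  43.1] jaw yaw 87.7 zaxis [ 1.2e-03  2.0e-04 -1.0e+00] F [-1.7  0.2  4.5] T [0.15 0.04 0.02] w mm 59.9 q [ 0.42  0.83 -0.8   1.65  0.7   0.97  0.9 ]
```

```bash
python3 - <<'E'
from h import *
for n in("scene","top"):
    im=cv2.imread(f"pics/{n}0.png"); hsv=cv2.cvtColor(im,cv2.COLOR_BGR2HSV)
    m=cv2.inRange(hsv,(20,150,80),(35,255,255)); c=max(cv2.findContours(m,0,2)[0],key=cv2.contourArea)
    P=plane(n,c.reshape(-1,2),0.0)*1000; print(n,P.min(0),P.max(0), cv2.boundingRect(c))
print(tri((172,340),(473,180)))
E
python3 -m creep '[[[0,0,0,0,0,0,0.6],[0,0,0,0,0,0,0.6],[0,0,0,0,0,0,0.6],[0,0,0.2,0,0,0,0.6],[0,0,1,0,0,0,0.6]]]'
python3 -m creep '[[[0,0,2,0,0,0,0.6],[0,0,5,0,0,0,0.6],[0,0,9,0,0,0,1],[0,0,11,0,0,0,1],[0,-3,11,0,0,0,1]]]'
python3 -c "from h import *;st()"
```

```text
scene [ 695.00521059 -360.85640623    0.        ] [ 796.22427117 -262.26030256    0.        ] (148, 319, 47, 45)
top [ 695.67337422 -356.46128474    0.        ] [ 792.40223431 -262.00707853    0.        ] (452, 158, 43, 42)
(array([ 0.7423847 , -0.31124708, -0.00673743]), np.float64(0.0007774953732862148))
clock: 26.6
position: [0.647, -0.007, 0.0518]
ee_rot: [-0.063, -3.139, 0.0]
force: [-0.2, 0.8, 0.4]
width: 0.798
clock: 27.1
position: [0.6493, -0.0308, 0.1678]
ee_rot: [0.052, 3.134, 0.006]
force: [1.3, 1.0, -0.1]
width: 0.985
t 27.1 pos mm [649.3 -30.8 167.8] jaw yaw 88.1 zaxis [ 0.0071  0.0039 -1.    ] F [ 1.3  1.  -0.1] T [ 0.14 -0.15  0.01] w mm 90.6 q [ 0.51  0.7  -0.89  1.55  0.58  1.16  1.04]
```

```bash
python3 -m creep '[[[-0.6,-3.5,0,0,0,2,1],[-1.2,-7,0,0,0,5,1],[-1.9,-10.5,0,0,0,8,1],[-2.5,-14,0,0,0,11,1],[-3.1,-17.5,0,0,0,14,1]]]'
python3 -m creep '[[[-0.6,-3.5,0,0,0,2,1],[-1.2,-7,0,0,0,3.6,1],[-1.9,-10.5,0,0,0,3.6,1],[-2.5,-14,0,0,0,3.6,1],[-2.8,-15.8,-3,0,0,3.6,1]]]'
python3 -m creep '[[[0,0,-2,0,0,0,1],[0,0,-4,0,0,0,1],[0,0,-4,0,0,0,1],[0,0,-4,0,0,0,1]]]'
python3 - <<'E'
from h import *
st()
a=grab("scene","i",(260,150,140,160),5);b=grab("top","i",(250,130,180,150),4)
for n,im in(("scene",a),("top",b)):
    for r,ar in coasters(n,im): 
        if max(r[1])<75: print(n,np.round(r[0],1),np.round(r[1],1),round(r[2],1),ar)
E
```

```text
clock: 27.6
position: [0.6163, -0.2132, 0.1631]
ee_rot: [-0.323, 3.124, -0.0]
force: [0.0, 0.9, -0.1]
width: 1.001
clock: 28.1
position: [0.5897, -0.3747, 0.1363]
ee_rot: [-0.41, 3.109, -0.008]
force: [0.9, -0.6, -0.1]
width: 1.001
clock: 28.5
position: [0.5891, -0.3688, 0.0929]
ee_rot: [-0.42, 3.113, 0.001]
force: [0.2, 0.7, -0.1]
width: 1.003
t 28.5 pos mm [ 589.1 -368.8   92.9] jaw yaw 105.37 zaxis [ 3.e-04  7.e-04 -1.e+00] F [ 0.2  0.7 -0.1] T [ 0.14 -0.15 -0.02] w mm 92.3 q [ 0.99  0.87 -0.91  1.48  0.72  1.14  1.79]
scene [ 619.9 -682.7] [48.8 35.1] 11.0 201.0
scene [636.6  -6.8] [60.8 60.6] 87.9 533.0
scene [ 591.5 -371.1] [61.7 60.2] 15.6 580.5
top [654.6  -6.4] [59.7 52.7] 86.3 571.0
```

View pics/scene_i_full.png

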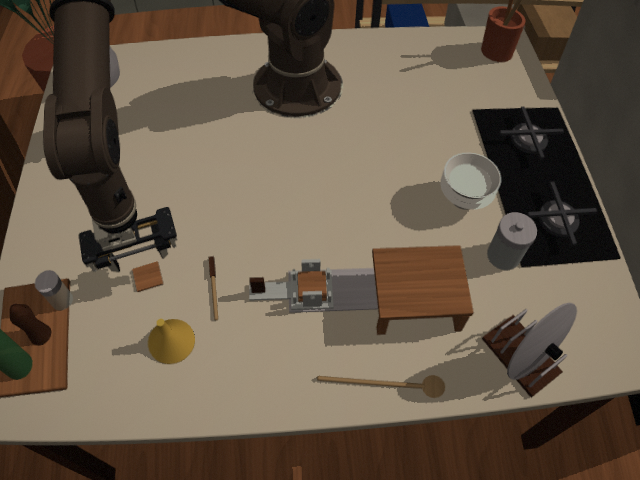

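View pics/top_i.png

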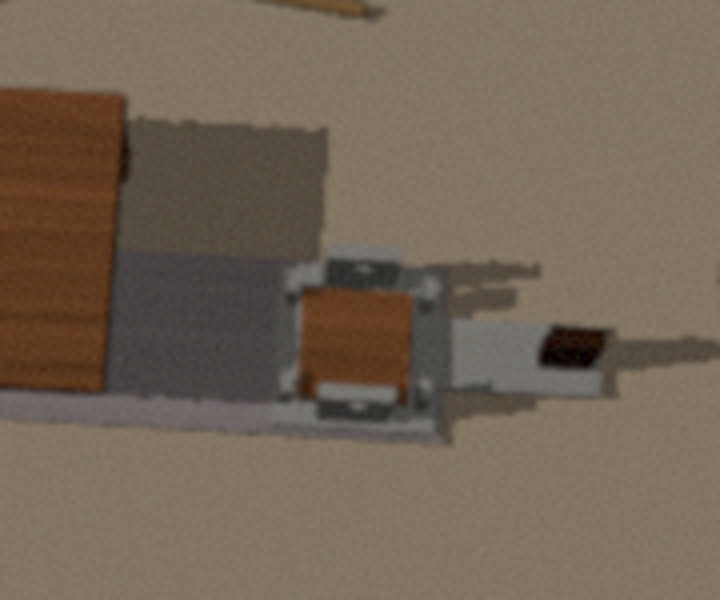

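```bash
python3 -m creep '[[[0.1,-0.1,-2,0,0,0,1],[0.1,-0.1,-4,0,0,0,1],[0.1,-0.1,-5.5,0,0,0,1],[0.1,-0.1,-6.8,0,0,0,1],[0.1,-0.1,-6.8,0,0,0,1]]]'
python3 -m creep '[[[0,0,-0.2,0,0,0,1],[0,0,-0.2,0,0,0,1],[0,0,-0.2,0,0,0,1]]]'
python3 -c "from h import *;st()"
```

```text
clock: 29.1
position: [0.5881, -0.3704, 0.0215]
ee_rot: [0.418, -3.11, -0.003]
force: [0.4, 0.3, -0.2]
width: 0.998
clock: 29.4
position: [0.5901, -0.371, 0.0231]
ee_rot: [-0.418, 3.113, -0.001]
force: [0.6, -0.3, 0.5]
width: 0.999
t 29.4 pos mm [ 590.1 -371.    23.1] jaw yaw 105.28 zaxis [ 1.1e-03 -4.0e-04 -1.0e+00] F [ 0.6 -0.3  0.5] T [ 0.09 -0.13  0.04] w mm 91.9 q [ 0.97  0.94 -0.86  1.52  0.78  1.05  1.75]
```

```bash
python3 -m creep '[[[0,0.1,-0.2,0,0,0,1],[0,0.1,-0.3,0,0,0,1],[0,0.1,-0.3,0,0,0,-1],[0,0.1,-0.3,0,0,0,-1],[0,0.1,-0.3,0,0,0,-1]]]' 12
python3 -m creep '[[[0,0,0,0,0,0,-1],[0,0,0,0,0,0,-1],[0,0,0,0,0,0,-1],[0,0,0,0,0,0,-1]]]'
python3 -c "from h import *;st()"
```

```text
clock: 29.9
position: [0.5896, -0.3699, 0.0194]
ee_rot: [-0.418, 3.114, 0.0]
force: [-0.5, 0.3, 0.0]
width: 0.788
clock: 30.3
position: [0.5896, -0.3699, 0.0194]
ee_rot: [-0.418, 3.114, -0.0]
force: [0.7, -0.4, -0.5]
width: 0.65
t 30.3 pos mm [ 589.6 -369.9   19.4] jaw yaw 105.29 zaxis [ 1.e-04 -0.e+00 -1.e+00] F [ 0.7 -0.4 -0.5] T [ 0.1  -0.1   0.01] w mm 59.8 q [ 0.97  0.94 -0.85  1.53  0.79  1.04  1.74]
```

```bash
python3 -m creep '[[[0,0,1,0,0,0,-1],[0,0,3,0,0,0,-1],[0,0,6,0,0,0,-1],[0,0,10,0,0,-3,-1],[0,0,14,0,0,-6,-1]]]'
python3 -m creep '[[[0.6,3.5,0,0,0,-2,-1],[1.2,7,0,0,0,-5,-1],[1.8,10.5,0,0,0,-8,-1],[2.4,14,0,0,0,-11,-1],[3,17.5,0,0,0,-11.6,-1]]]'
python3 -m creep '[[[0.6,3.5,0,0,0,0,-1],[1.2,7,0,0,0,0,-1],[1.8,10.5,0,0,0,0,-1],[2.4,14,0,0,0,0,-1],[2.7,17.5,0,0,0,0,-1]]]'
python3 -m creep '[[[0.1,1,0,0,0,0,-1],[0.1,1.3,0,0,0,0,-1],[0.1,1.3,-2,0,0,0,-1],[0.1,1.3,-5,0,0,0,-1],[0.1,1.3,-6,0,0,0,-1]]]'
python3 -m creep '[[[0,0,0,0,0,0,-1],[0,0,0,0,0,0,-1],[0,0,0,0,0,0,-1]]]'
python3 -c "from h import *;st()"
```

```text
clock: 30.8
position: [0.5897, -0.3694, 0.1625]
ee_rot: [-0.252, 3.13, 0.0]
force: [-0.1, -1.3, 0.1]
width: 0.651
clock: 31.3
position: [0.6201, -0.1931, 0.1616]
ee_rot: [0.066, 3.139, -0.001]
force: [0.3, 0.5, -0.6]
width: 0.651
clock: 31.8
position: [0.6472, -0.0179, 0.1614]
ee_rot: [0.063, 3.139, 0.001]
force: [0.7, -0.7, 0.1]
width: 0.653
clock: 32.3
position: [0.6464, -0.0095, 0.0973]
ee_rot: [-0.067, -3.138, 0.003]
force: [-0.6, -0.6, -0.6]
width: 0.65
clock: 32.6
position: [0.6484, -0.0069, 0.1009]
ee_rot: [0.064, 3.139, 0.001]
force: [0.6, -0.1, 0.0]
width: 0.65
t 32.6 pos mm [648.4  -6.9 100.9] jaw yaw 87.66 zaxis [ 2.1e-03  3.0e-04 -1.0e+00] F [ 0.6 -0.1  0. ] T [ 0.1  -0.16  0.  ] w mm 59.8 q [ 0.45  0.77 -0.85  1.61  0.64  1.06  0.94]
```

```bash
python3 -m creep '[[[-0.04,0,-1.5,0,0,0,-1],[-0.04,0,-3,0,0,0,-1],[-0.04,0,-4.2,0,0,0,-1],[-0.04,0,-4.5,0,0,0,-1],[-0.04,0,-4.5,0,0,0,-1]]]'
python3 -m creep '[[[0,0,-0.2,0,0,0,-1],[0,0,-0.45,0,0,0,-1],[0,0,-0.45,0,0,0,-1],[0,0,-0.45,0,0,0,-1]]]'
python3 -c "from h import *;st()"
```

```text
clock: 33.1
position: [0.6469, -0.0069, 0.0534]
ee_rot: [-0.063, -3.14, -0.0]
force: [1.3, -1.1, -0.6]
width: 0.652
clock: 33.5
position: [0.647, -0.0067, 0.05]
ee_rot: [-0.063, -3.141, -0.0]
force: [-0.2, 1.4, 1.1]
width: 0.652
t 33.5 pos mm [647.   -6.7  50. ] jaw yaw 87.71 zaxis [-1.e-04  1.e-04 -1.e+00] F [-0.2  1.4  1.1] T [ 0.11 -0.06  0.06] w mm 60.0 q [ 0.42  0.82 -0.81  1.65  0.69  0.98  0.9 ]
```

```bash
python3 -m creep '[[[0,0,0,0,0,0,0.6],[0,0,0,0,0,0,0.6],[0,0,0,0,0,0,0.6],[0,0,0.2,0,0,0,0.6],[0,0,1,0,0,0,0.6]]]'
python3 -m creep '[[[0,0,2,0,0,0,0.6],[0,0,5,0,0,0,0.6],[-1,0,5,0,0,0,0.3],[-3,0.1,5,0,0,0,0.2],[-3.8,0.1,5,0,0,0,0.2]]]'
python3 -m creep '[[[0,0,0,0,0,0,0.2],[0,0,-1,0,0,0,0.2],[0,0,-2,0,0,0,0.2],[0,0,-2,0,0,0,0.2]]]'
python3 -c "from h import *;st();grab('scene','j',(240,190,160,120),5);grab('top','j',(240,130,160,130),5)"
```

```text
clock: 34.0
position: [0.6466, -0.007, 0.0594]
ee_rot: [-0.063, -3.139, 0.0]
force: [-0.6, 0.1, -0.0]
width: 0.801
clock: 34.5
position: [0.6076, -0.0057, 0.1101]
ee_rot: [-0.062, -3.14, 0.001]
force: [0.6, 0.1, 0.5]
width: 0.613
clock: 34.9
position: [0.6085, -0.0062, 0.0876]
ee_rot: [-0.064, -3.138, 0.0]
force: [-0.8, 0.3, -0.4]
width: 0.599
t 34.9 pos mm [608.5  -6.2  87.6] jaw yaw 87.68 zaxis [-2.9e-03 -1.0e-04 -1.0e+00] F [-0.8  0.3 -0.4] T [ 0.11 -0.13  0.01] w mm 55.1 q [ 0.47  0.74 -0.85  1.72  0.65  0.99  0.9 ]
```

View pics/scene_j.png

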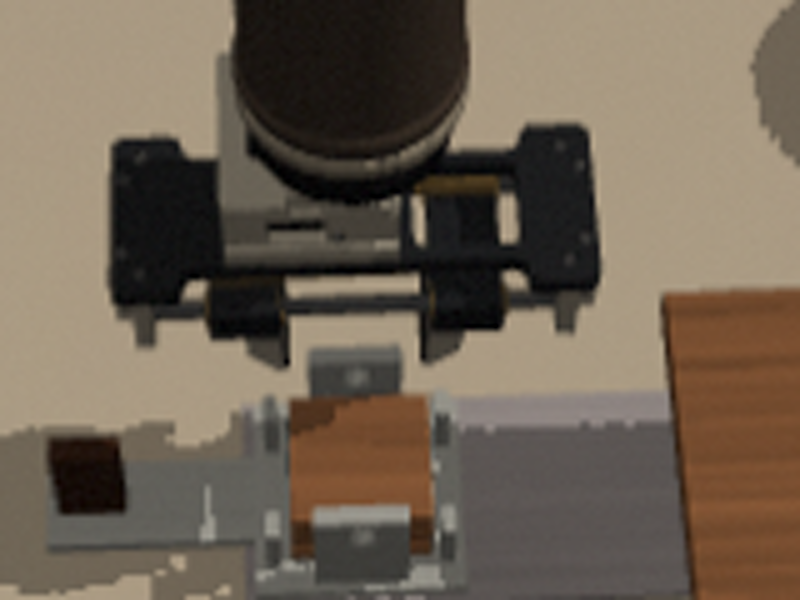

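View pics/top_j.png

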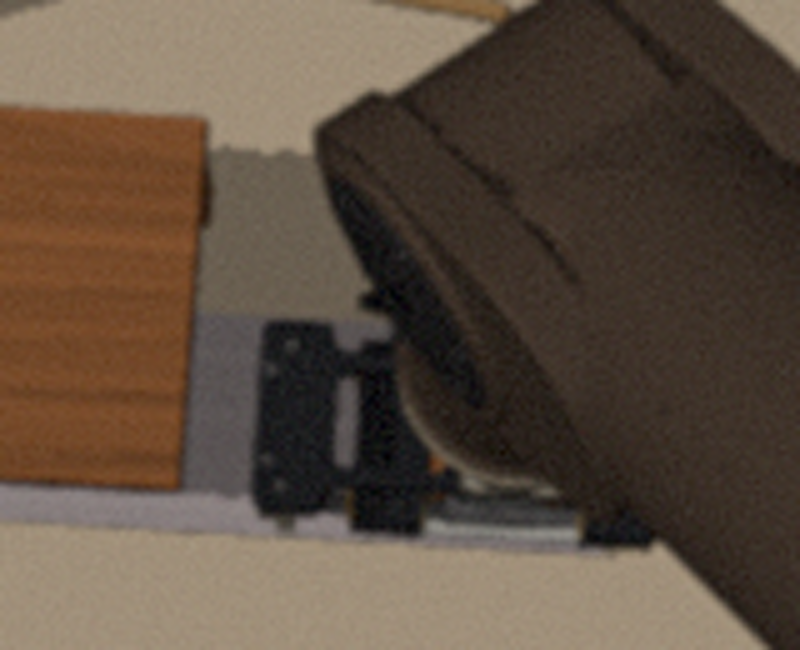

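```bash
python3 -m creep '[[[0,0,-1,0,0,0,0.2],[0,0,-2.3,0,0,0,0.2],[0,0,-2.3,0,0,0,0.2],[0,0,-2.3,0,0,0,0.2]]]' 3
python3 -c "from h import *;st()"
python3 -m creep '[[[0,0,0,0,0,0,-1],[0,0,0,0,0,0,-1],[0,0,0,0,0,0,-1],[0,0,0,0,0,0,-1],[0,0,0,0,0,0,-1]]]' 3
python3 -c "from h import *;st()"
```

```text
clock: 35.4
position: [0.6088, -0.0059, 0.0662]
ee_rot: [-0.063, -3.14, -0.0]
force: [-0.8, 0.8, 0.6]
width: 0.602
t 35.4 pos mm [608.8  -5.9  66.2] jaw yaw 87.7 zaxis [-0.0012  0.     -1.    ] F [-0.8  0.8  0.6] T [ 0.14 -0.16  0.01] w mm 55.4 q [ 0.46  0.76 -0.83  1.74  0.68  0.95  0.88]
clock: 35.9
position: [0.6095, -0.0059, 0.0672]
ee_rot: [0.063, 3.14, -0.0]
force: [-0.3, -0.5, 2.1]
width: 0.435
t 35.9 pos mm [609.5  -5.9  67.2] jaw yaw 87.69 zaxis [ 7.e-04 -1.e-04 -1.e+00] F [-0.3 -0.5  2.1] T [ 0.01 -0.15  0.03] w mm 40.0 q [ 0.46  0.76 -0.83  1.74  0.68  0.95  0.88]
```

```bash
python3 -m creep '[[[0,0,0,0,0,0,0.2],[0,0,0,0,0,0,0.2],[0,0,0,0,0,0,0.2],[0,0,0,0,0,0,0.2],[0,0,2,0,0,0,0.2]]]'
python3 -m creep '[[[0,0,3,0,0,0,0.2],[0,0,7,0,0,0,0.2],[-3,0,9,0,0,0,0],[-7,0,9,0,0,0,0],[-11,0,9,0,0,0,0]]]'
python3 - <<'E'
from h import *
st()
a=grab("scene","k",(190,240,60,90),6);b=grab("top","k",(410,180,60,95),6)
for n,im in(("scene",a),("top",b)):
    hsv=cv2.cvtColor(im,cv2.COLOR_RGB2HSV)
    x,y,w,h=(195,245,40,80) if n=="scene" else (422,185,40,85)
    c=hsv[y:y+h,x:x+w].astype(int)
    bgs=np.median(c[...,1])
    dark=((c[...,1]>120)&(c[...,2]<95)).astype(np.uint8)
    rod=((c[...,1]>95)&(c[...,2]>=95)&(c[...,0]<25)).astype(np.uint8)
    for nm,m,z in(("handle",dark,.012),("rod",rod,.0105)):
        k,l,s,_=cv2.connectedComponentsWithStats(m)
        i=1+np.argmax(s[1:,4]); v,u=np.nonzero(l==i); P=plane(n,np.c_[u+x,v+y],z)[:,:2]*1000
        r=cv2.minAreaRect(P.astype(np.float32)); 
        print(n,nm,s[i,4],np.round(P.mean(0),1),np.round(r[0],1),np.round(r[1],1),round(r[2],1), 'bg',bgs)
E
```

```text
clock: 36.4
position: [0.6076, -0.0064, 0.0848]
ee_rot: [-0.063, -3.137, 0.001]
force: [0.0, 0.4, -0.3]
width: 0.602
clock: 36.9
position: [0.4983, -0.0055, 0.1774]
ee_rot: [0.063, 3.14, 0.0]
force: [0.0, 0.7, -0.2]
width: 0.504
t 36.9 pos mm [498.3  -5.5 177.4] jaw yaw 87.68 zaxis [ 1.3e-03  1.0e-04 -1.0e+00] F [ 0.   0.7 -0.2] T [ 0.06 -0.12 -0.02] w mm 46.3 q [ 0.64  0.49 -1.    1.91  0.49  1.01  0.96]
scene handle 96 [ 581.4 -225.2] [ 582.7 -225.1] [53.7 10.6] 5.7 bg 59.0
scene rod 141 [ 657.8 -218.1] [ 656.2 -218.2] [104.7   7. ] 4.3 bg 59.0
top handle 99 [ 574.5 -222.1] [ 574.7 -222.1] [10.9 46.7] 88.4 bg 62.0
top rod 172 [ 649.1 -216.3] [ 649.3 -216.4] [102.1   8.3] 4.7 bg 62.0
```

View pics/scene_k.png

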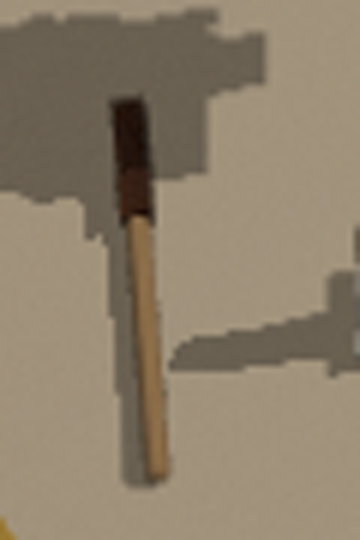

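View pics/top_k.png

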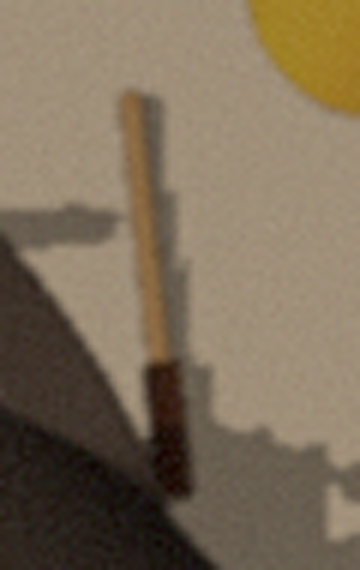

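```bash
python3 -m creep '[[[1.6,-4,0,0,0,2,0],[3.2,-8,0,0,0,4,0],[4.8,-12.5,0,0,0,7,0],[6.4,-17,0,0,0,7,0],[8,-21.8,0,0,0,7,0]]]'
python3 -m creep '[[[0,0,0,0,0,0,-0.3],[0,0,-3,0,0,0,-0.3],[0,0,-7,0,0,0,-0.3],[0,0,-10,0,0,0,-0.3],[0,0,-11,0,0,0,-0.3]]]'
python3 -m creep '[[[0,0,0,0,0,0,-0.3],[0,0,0,0,0,0,-0.3],[0,0,0,0,0,0,-0.3]]]'
python3 -c "from h import *;st();grab('scene','l',(180,220,80,110),5);grab('top','l',(400,180,80,95),6)"
```

```text
clock: 37.5
position: [0.5798, -0.2252, 0.1768]
ee_rot: [-0.129, 3.139, 0.0]
force: [0.4, 0.5, 0.8]
width: 0.503
clock: 38.0
position: [0.5773, -0.2232, 0.0635]
ee_rot: [0.128, -3.135, -0.002]
force: [0.4, -0.9, -0.2]
width: 0.35
clock: 38.3
position: [0.5803, -0.2233, 0.0687]
ee_rot: [-0.128, 3.136, -0.001]
force: [-1.0, -0.5, 0.7]
width: 0.349
t 38.3 pos mm [ 580.3 -223.3   68.7] jaw yaw 94.69 zaxis [ 2.7e-03 -6.0e-04 -1.0e+00] F [-1.  -0.5  0.7] T [ 0.05 -0.14  0.02] w mm 32.1 q [ 0.83  0.79 -0.87  1.71  0.7   0.99  1.35]
```

View pics/scene_l.png

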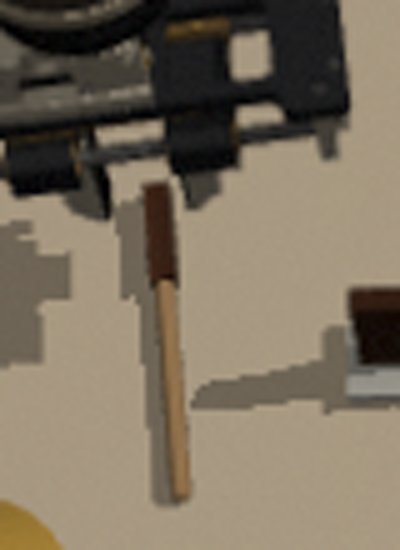

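```bash
python3 -m creep '[[[0,0,-2,0,0,0,-0.3],[0,0,-3.8,0,0,0,-0.3],[0,0,-4.7,0,0,0,-0.3],[0,0,-4.7,0,0,0,-0.3],[0,0,-4.7,0,0,0,-0.3]]]'
python3 -c "from h import *;st()"
```

```text
clock: 38.9
position: [0.5791, -0.223, 0.02]
ee_rot: [0.129, -3.139, -0.001]
force: [-0.8, -0.3, 0.0]
width: 0.349
t 38.9 pos mm [ 579.1 -223.    20. ] jaw yaw 94.71 zaxis [-1.e-04  3.e-04 -1.e+00] F [-0.8 -0.3  0. ] T [ 0.15 -0.14  0.01] w mm 32.1 q [ 0.8   0.84 -0.82  1.74  0.76  0.91  1.31]
```

```bash
python3 -m creep '[[[0,0,-0.15,0,0,0,-0.3],[0,0,-0.15,0,0,0,-1],[0,0,-0.15,0,0,0,-1],[0,0,-0.15,0,0,0,-1],[0,0,-0.15,0,0,0,-1]]]' 30
python3 -m creep '[[[0,0,0,0,0,0,-1],[0,0,0,0,0,0,-1],[0,0,0,0,0,0,-1]]]'
python3 -c "from h import *;st()"
```

```text
clock: 39.4
position: [0.5791, -0.2233, 0.0185]
ee_rot: [-0.128, 3.139, -0.0]
force: [-0.5, 0.1, 1.3]
width: 0.129
clock: 39.7
position: [0.5791, -0.2233, 0.0185]
ee_rot: [-0.129, 3.139, -0.0]
force: [-1.6, 0.3, 1.4]
width: 0.128
t 39.7 pos mm [ 579.1 -223.3   18.5] jaw yaw 94.69 zaxis [ 2.e-04 -1.e-04 -1.e+00] F [-1.6  0.3  1.4] T [ 0.04 -0.07 -0.  ] w mm 11.7 q [ 0.8   0.84 -0.82  1.74  0.76  0.91  1.3 ]
```

```bash
python3 -m creep '[[[0,0,1,0,0,0,-1],[0,0,3,0,0,0,-1],[-1,0,6,0,0,-2,-1],[-3,1,9,0,0,-4,-1],[-5,3,11,0,0,-7,-1]]]'
python3 -m creep '[[[-1.5,4,0,0,0,0,-1],[-3,8,0,0,0,0,-1],[-4.5,12,0,0,0,0,-1],[-6,16,0,0,0,0,-1],[-7.4,19.3,0,0,0,0,-1]]]'
python3 -m creep '[[[0,0,0,0,0,0,-1],[0,0,-2,0,0,0,-1],[0,0,-4,0,0,0,-1],[0,0,-6,0,0,0,-1],[0,0,-6.3,0,0,0,-1]]]'
python3 -m creep '[[[0,0,0,0,0,0,-1],[0,0,0,0,0,0,-1],[0,0,0,0,0,0,-1]]]'
python3 -c "from h import *;st();grab('scene','m',(240,170,160,120),5);grab('top','m',(260,150,160,140),5)"
```

```text
clock: 40.2
position: [0.5291, -0.1941, 0.1304]
ee_rot: [0.069, 3.139, -0.001]
force: [0.4, 0.6, -0.2]
width: 0.127
clock: 40.7
position: [0.4541, 0.0019, 0.1291]
ee_rot: [0.061, 3.14, 0.0]
force: [0.2, 0.6, -0.1]
width: 0.126
clock: 41.2
position: [0.4541, -0.0009, 0.0641]
ee_rot: [-0.063, -3.138, 0.001]
force: [-0.2, -0.1, 0.4]
width: 0.127
clock: 41.5
position: [0.4556, -0.0003, 0.0662]
ee_rot: [0.064, 3.139, -0.0]
force: [0.5, 0.6, 0.7]
width: 0.123
t 41.5 pos mm [ 4.556e+02 -3.000e-01  6.620e+01] jaw yaw 87.68 zaxis [ 0.0015 -0.     -1.    ] F [0.5 0.6 0.7] T [ 0.11 -0.1  -0.01] w mm 11.3 q [ 0.55  0.58 -0.88  2.11  0.67  0.75  0.76]
```

View pics/scene_m.png

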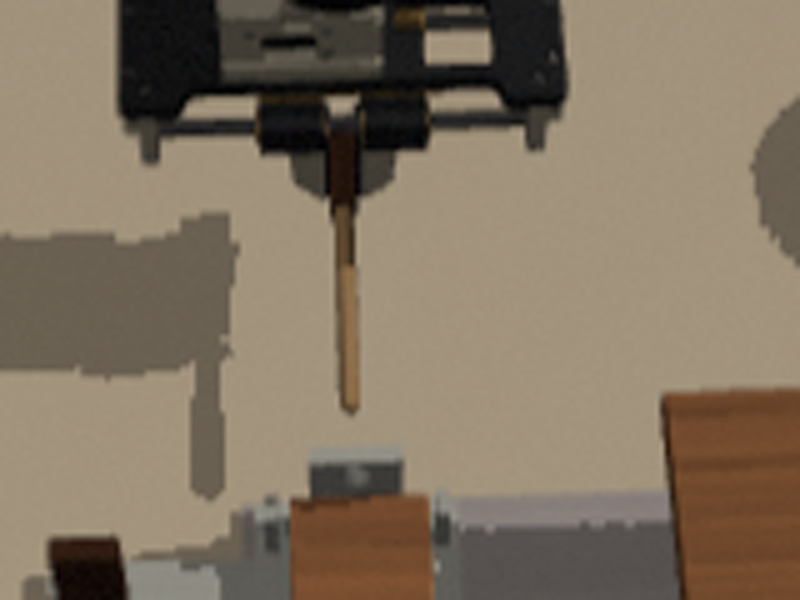

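View pics/top_m.png

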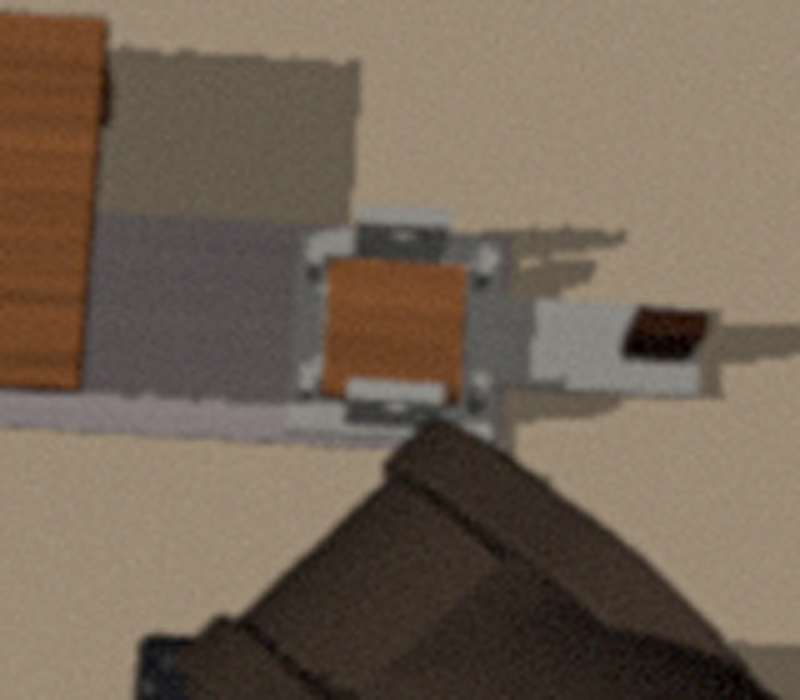

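```bash
python3 - <<'E'
from h import *
x=np.array([.99926,-.0385,0]); t=np.array([.4556,-.0003,.0662])
p=lambda s:t+x*s+[0,0,-.0125]
e=lambda X:np.array([X,-.0059-.0385*(X-.610),.053])
P=[p(.130),p(.025),e(.606),[.610,-.0059,.066],e(.585)]
for q in proj("scene",P): print(np.round((q-[240,170])*5,1))
E
```

```text
[351.7 410. ]
[343.3 209.8]
[354.3 452. ]
[354.4 445. ]
[352.5 409.8]
```

```bash
python3 - <<'E'
from h import *
im=cv2.imread("pics/scene_m_full.png"); hsv=cv2.cvtColor(im,cv2.COLOR_BGR2HSV).astype(int)
print("pin rows (full px)")
for r in range(213,253,3):
    s=hsv[r,300:320,1].astype(float); b=np.median(np.r_[s[:4],s[-4:]]); w=np.clip(s-b-8,0,None); 
    print(r,round(float((w*np.arange(300,320)).sum()/w.sum()),2), end=' | ')
print()
for r in range(258,272):
    print(r,im[r,298:326].mean(1).astype(int))
E
```

```text
pin rows (full px)
213 308.19 | 216 308.52 | 219 308.56 | 222 308.55 | 225 308.75 | 228 308.73 | 231 308.89 | 234 309.13 | 237 309.21 | 240 309.33 | 243 309.37 | 246 309.52 | 249 309.52 | 252 309.8 | 
258 [143 146 145 146 145 145 145 144 146 144 145 145 144 144 145 145 145 143
 145 145 143 143 144 145 146 145 145 145]
259 [144 145 144 144 144 142 141 142 143 143 142 144 143 142 142 144 143 142
 142 141 142 141 143 144 145 144 144 145]
260 [145 144 144 144 141 141 140 139 139 140 140 141 141 140 140 141 141 140
 140 139 140 140 143 144 146 144 145 144]
261 [145 145 143 144 139 139 140 140 139 139 138 140 139 138 139 139 138 139
 139 140 140 128 131 144 144 144 145 145]
262 [145 145 144 133 118 117 120 108 111 109 108 108 109 109 102 102 101 100
 102 100 102  89 100 145 143 143 145 145]
263 [143 144 144 123  78  77  76  65  67  68  66  81  94  91  73  61  59  57
  58  56  59  58  93 143 144 145 144 144]
264 [145 144 145 123  60  57  57  57  58  57  54  76  92  96  90  76  57  58
  58  57  59  58 100 144 145 145 144 145]
265 [145 144 146 123  61  57  57  59  57  56  56  73  85  95  93  80  59  58
  57  58  58  58 101 143 145 146 145 146]
266 [144 145 145 124  59  58  57  57  56  60  58  68  78  90  83  71  58  56
  57  58  56  56  99 144 145 146 146 146]
267 [145 144 145 136  62  56  56  56  56  55  56  61  63  68  64  59  56  56
  56  58  57  58 101 144 145 145 144 146]
268 [144 146 144 144  62  57  56  61  57  57  55  56  57  53  52  51  51  54
  52  53  56  62  92 124 124 126 129 136]
269 [111 109 111 110  59  56  58  59  56  59  55  58  53  51  50  51  68  70
  70  68  71  74  84  92  93  94  94 114]
270 [67 62 64 63 52 51 52 52 53 53 52 53 69 69 68 69 79 79 80 78 78 79 78 79
 77 78 77 96]
271 [77 70 52 51 51 67 69 68 68 69 68 66 76 77 76 76 78 78 78 76 77 78 76 77
 77 76 79 90]
```

```bash
python3 -m creep '[[[0.5,0.03,-0.05,0,0,0,-1],[1,0.01,-0.05,0,0,0,-1],[1.5,-0.01,-0.05,0,0,0,-1],[1.5,-0.01,-0.05,0,0,0,-1],[1.5,-0.01,-0.05,0,0,0,-1]]]'
python3 -c "from h import *;st()"
python3 -m creep '[[[0.5,-0.02,0,0,0,0,-1],[1,-0.04,0,0,0,0,-1],[1.5,-0.06,0,0,0,0,-1],[2,-0.08,0,0,0,0,-1],[2,-0.08,0,0,0,0,-1]]]'
python3 -c "from h import *;st();grab('scene','n',(240,170,160,120),5)"
```

```text
clock: 42.1
position: [0.4701, -0.0002, 0.0648]
ee_rot: [-0.063, -3.141, -0.0]
force: [0.5, -0.1, -1.3]
width: 0.127
t 42.1 pos mm [ 4.701e+02 -2.000e-01  6.480e+01] jaw yaw 87.69 zaxis [-2.e-04  3.e-04 -1.e+00] F [ 0.5 -0.1 -1.3] T [ 0.14 -0.19 -0.  ] w mm 11.7 q [ 0.54  0.6  -0.88  2.08  0.67  0.77  0.77]
clock: 42.6
position: [0.4909, -0.0011, 0.0649]
ee_rot: [0.064, 3.14, 0.001]
force: [0.9, -0.0, -0.1]
width: 0.125
t 42.6 pos mm [490.9  -1.1  64.9] jaw yaw 87.67 zaxis [ 7.e-04  4.e-04 -1.e+00] F [ 0.9 -0.  -0.1] T [ 0.13 -0.18  0.01] w mm 11.5 q [ 0.53  0.62 -0.87  2.03  0.67  0.8   0.78]
```

View pics/scene_n.png

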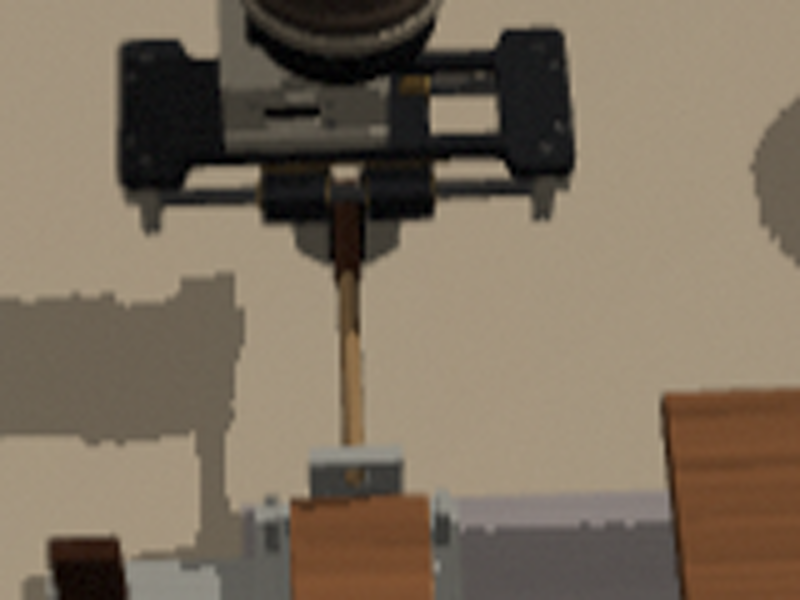

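```bash
python3 -m creep '[[[1,-0.04,0,0,0,0,-1],[2,-0.08,0,0,0,0,-1],[3,-0.12,0,0,0,0,-1],[4,-0.15,0,0,0,0,-1],[4.5,-0.17,0,0,0,0,-1]]]'
python3 -m creep '[[[0,0,0,0,0,0,-1],[0,0,0,0,0,0,-1]]]'
python3 -c "from h import *;st();grab('scene','o',(240,170,160,120),5);grab('top','o',(260,150,160,140),5)"
```

```text
clock: 43.15
position: [0.5364, -0.0029, 0.0648]
ee_rot: [0.064, 3.14, 0.001]
force: [0.4, 0.6, -0.1]
width: 0.125
clock: 43.35
position: [0.5347, -0.0028, 0.0647]
ee_rot: [-0.063, -3.14, -0.0]
force: [-0.3, 0.8, -0.7]
width: 0.129
t 43.35 pos mm [534.7  -2.8  64.7] jaw yaw 87.7 zaxis [-5.e-04  1.e-04 -1.e+00] F [-0.3  0.8 -0.7] T [ 0.11 -0.01 -0.  ] w mm 11.8 q [ 0.5   0.68 -0.85  1.93  0.68  0.85  0.82]
```

View pics/scene_o.png

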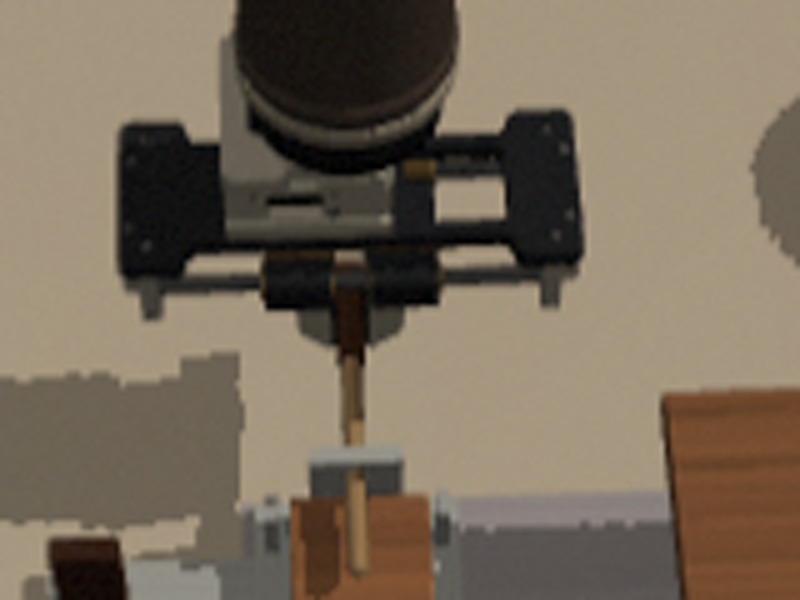

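View pics/top_o.png

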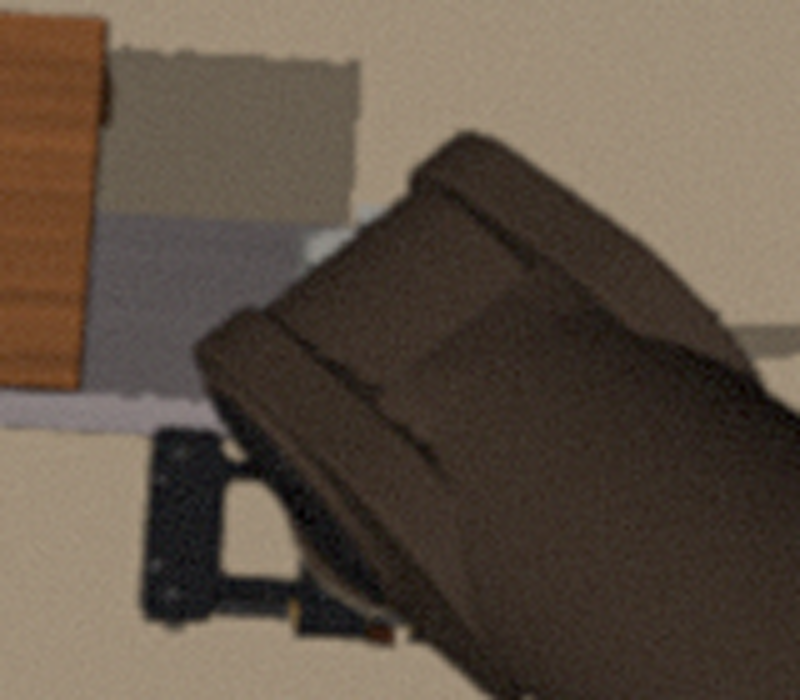

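```bash
python3 -m creep '[[[0.5,-0.02,0,0,0,0,-1],[1,-0.04,0,0,0,0,-1],[1.5,-0.06,0,0,0,0,-1],[2,-0.08,0,0,0,0,-1],[2,-0.08,0,0,0,0,-1]]]'
python3 -c "from h import *;st()"
python3 -m creep '[[[0.4,-0.02,0,0,0,0,-1],[0.8,-0.03,0,0,0,0,-1],[0.8,-0.03,0,0,0,0,-1]]]'
python3 -c "from h import *;st();grab('scene','p',(240,190,160,120),5)"
```

```text
clock: 43.95
position: [0.5559, -0.0036, 0.0649]
ee_rot: [0.064, 3.14, 0.001]
force: [-0.1, 0.4, -0.7]
width: 0.126
t 43.95 pos mm [555.9  -3.6  64.9] jaw yaw 87.67 zaxis [ 6.e-04  4.e-04 -1.e+00] F [-0.1  0.4 -0.7] T [ 0.1  -0.12 -0.  ] w mm 11.6 q [ 0.49  0.7  -0.85  1.88  0.68  0.88  0.83]
clock: 44.25
position: [0.5636, -0.0039, 0.0649]
ee_rot: [0.064, 3.14, 0.0]
force: [0.8, 0.4, 0.4]
width: 0.124
t 44.25 pos mm [563.6  -3.9  64.9] jaw yaw 87.68 zaxis [ 5.e-04  2.e-04 -1.e+00] F [0.8 0.4 0.4] T [ 0.12 -0.18  0.03] w mm 11.4 q [ 0.48  0.71 -0.84  1.86  0.68  0.89  0.84]
```

View pics/scene_p.png

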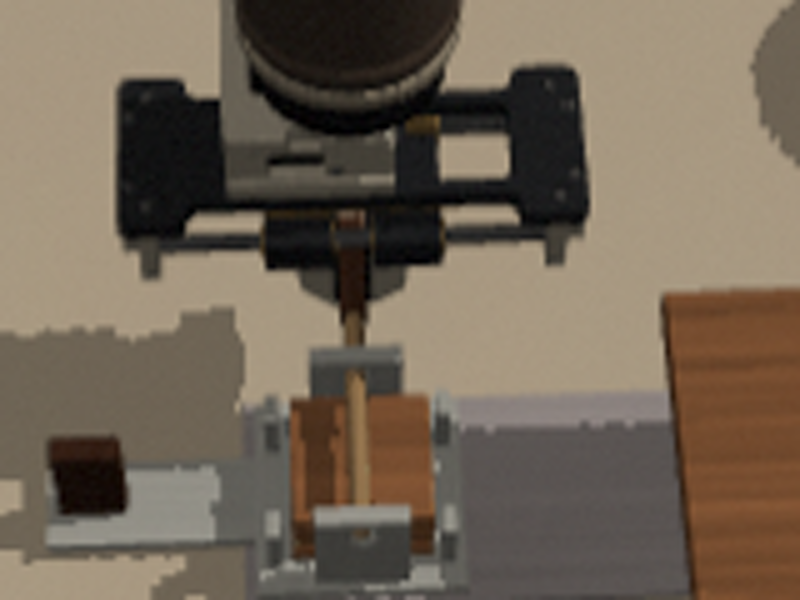

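```bash
python3 -m creep '[[[0.4,-0.02,0,0,0,0,-1],[0.8,-0.03,0,0,0,0,-1],[1.1,-0.04,0,0,0,0,-1],[1.1,-0.04,0,0,0,0,-1]]]'
python3 -c "from h import *;st();grab('scene','q',(240,190,160,120),5)"
```

```text
clock: 44.7
position: [0.5746, -0.0044, 0.0649]
ee_rot: [0.064, 3.141, 0.0]
force: [0.6, 0.1, -0.2]
width: 0.128
t 44.7 pos mm [574.6  -4.4  64.9] jaw yaw 87.68 zaxis [ 4.e-04  2.e-04 -1.e+00] F [ 0.6  0.1 -0.2] T [ 0.16 -0.19 -0.02] w mm 11.7 q [ 0.48  0.72 -0.84  1.83  0.68  0.9   0.85]
```

View pics/scene_q.png

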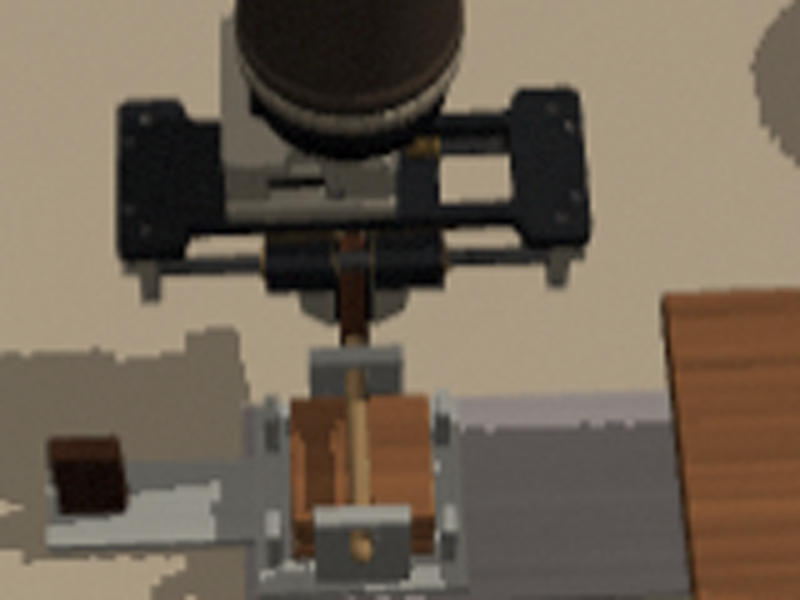

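```bash
python3 -m creep '[[[0.2,-0.01,0,0,0,0,-1],[0.4,-0.02,0,0,0,0,-1],[0.4,-0.02,0,0,0,0,-1]]]'
python3 -c "from h import *;st()"
python3 -m creep '[[[0.1,0,0,0,0,0,-1],[0.2,-0.01,0,0,0,0,-1],[0.2,-0.01,0,0,0,0,-1]]]'
python3 -c "from h import *;st();grab('scene','r',(240,190,160,120),5)"
```

```text
clock: 45.05
position: [0.5783, -0.0046, 0.0649]
ee_rot: [0.063, 3.141, 0.0]
force: [-0.2, 0.1, -0.6]
width: 0.127
t 45.05 pos mm [578.3  -4.6  64.9] jaw yaw 87.68 zaxis [ 3.e-04  1.e-04 -1.e+00] F [-0.2  0.1 -0.6] T [ 0.04 -0.14  0.01] w mm 11.7 q [ 0.48  0.73 -0.84  1.82  0.68  0.91  0.85]
clock: 45.35
position: [0.5801, -0.0047, 0.0649]
ee_rot: [0.063, 3.141, 0.0]
force: [0.1, 0.8, -0.9]
width: 0.126
t 45.35 pos mm [580.1  -4.7  64.9] jaw yaw 87.69 zaxis [ 1.e-04  1.e-04 -1.e+00] F [ 0.1  0.8 -0.9] T [ 0.09 -0.15 -0.02] w mm 11.6 q [ 0.47  0.73 -0.84  1.82  0.68  0.91  0.85]
```

View pics/scene_r.png

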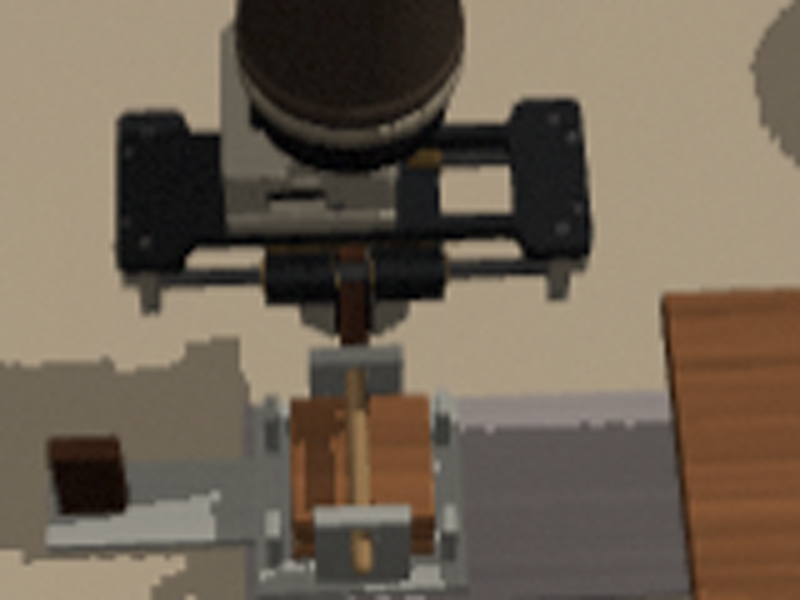

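```bash
python3 -m creep '[[[0.1,0,0,0,0,0,-1],[0.15,0,0,0,0,0,-1],[0.15,0,0,0,0,0,-1]]]'
python3 -c "from h import *;st()"
python3 -m creep '[[[0.1,0,0,0,0,0,-1],[0.15,-0.01,0,0,0,0,-1],[0.15,-0.01,0,0,0,0,-1]]]'
python3 -c "from h import *;st()"
```

```text
clock: 45.7
position: [0.5816, -0.0047, 0.0648]
ee_rot: [0.063, 3.141, 0.0]
force: [0.3, 0.2, -0.9]
width: 0.126
t 45.7 pos mm [581.6  -4.7  64.8] jaw yaw 87.69 zaxis [ 1.e-04  1.e-04 -1.e+00] F [ 0.3  0.2 -0.9] T [ 0.11 -0.18  0.03] w mm 11.6 q [ 0.47  0.73 -0.84  1.81  0.68  0.91  0.86]
clock: 46.0
position: [0.5831, -0.0048, 0.0648]
ee_rot: [0.063, 3.141, 0.0]
force: [-0.0, 0.2, 0.1]
width: 0.124
t 46.0 pos mm [583.1  -4.8  64.8] jaw yaw 87.69 zaxis [ 1.e-04  1.e-04 -1.e+00] F [-0.   0.2  0.1] T [ 0.06 -0.12  0.01] w mm 11.4 q [ 0.47  0.73 -0.84  1.81  0.68  0.91  0.86]
```

```bash
python3 -m creep '[[[0.1,0,0,0,0,0,-1],[0.15,0,0,0,0,0,-1],[0.15,0,0,0,0,0,-1]]]'
python3 -c "from h import *;st()"
python3 -m creep '[[[0.1,0,0,0,0,0,-1],[0.15,-0.01,0,0,0,0,-1],[0.15,-0.01,0,0,0,0,-1]]]'
python3 -c "from h import *;st();grab('scene','s',(240,190,160,120),5)"
```

```text
clock: 46.3
position: [0.5846, -0.0048, 0.0648]
ee_rot: [0.063, 3.141, 0.0]
force: [0.9, 0.5, 0.8]
width: 0.13
t 46.3 pos mm [584.6  -4.8  64.8] jaw yaw 87.69 zaxis [ 1.e-04  1.e-04 -1.e+00] F [0.9 0.5 0.8] T [ 0.13 -0.11 -0.09] w mm 11.9 q [ 0.47  0.73 -0.84  1.81  0.68  0.92  0.86]
clock: 46.6
position: [0.5856, -0.0048, 0.0647]
ee_rot: [-0.063, -3.14, 0.0]
force: [-1.9, 0.3, 0.7]
width: 0.123
t 46.6 pos mm [585.6  -4.8  64.7] jaw yaw 87.7 zaxis [-8.e-04 -0.e+00 -1.e+00] F [-1.9  0.3  0.7] T [0.16 0.37 0.01] w mm 11.3 q [ 0.47  0.73 -0.84  1.8   0.68  0.92  0.86]
```

View pics/scene_s.png

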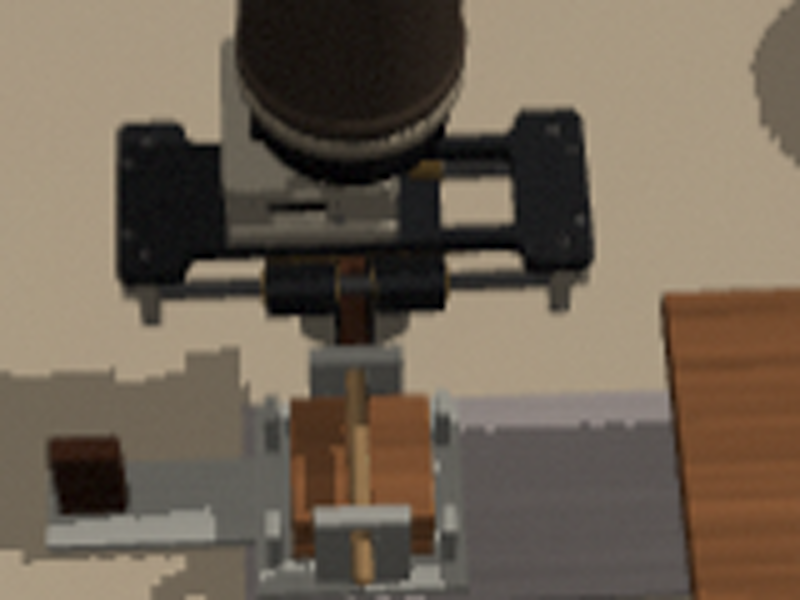

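```bash
python3 -m creep '[[[-0.05,0,0,0,0,0,-1],[-0.05,0,-0.05,0,0,0,-0.4],[-0.05,0,-0.05,0,0,0,-0.2],[-0.05,0,-0.05,0,0,0,-0.2],[-0.05,0,-0.05,0,0,0,-0.2]]]'
python3 -m creep '[[[0,0,1,0,0,0,-0.2],[0,0,3,0,0,0,-0.2],[0,0,6,0,0,0,-0.2],[0,0,10,0,0,0,-0.2],[-4,0,10,0,0,0,-0.2]]]'
python3 -m creep '[[[-4,0,0,0,0,0,-0.2],[-8,0,0,0,0,0,-0.2],[-8,0,0,0,0,0,-0.2]]]'
python3 -c "from h import *;st();grab('scene','t',(240,190,160,120),5);grab('top','t',(260,150,160,140),5)"
```

```text
clock: 47.15
position: [0.5857, -0.0049, 0.0644]
ee_rot: [0.064, 3.141, 0.0]
force: [0.0, 0.4, -0.3]
width: 0.385
clock: 47.65
position: [0.5519, -0.0032, 0.1702]
ee_rot: [0.065, 3.129, 0.005]
force: [0.7, 1.0, -0.2]
width: 0.4
clock: 47.95
position: [0.4603, -0.0052, 0.1644]
ee_rot: [-0.06, -3.137, 0.006]
force: [-0.6, -0.2, -0.1]
width: 0.4
t 47.95 pos mm [460.3  -5.2 164.4] jaw yaw 87.81 zaxis [-0.0036 -0.0035 -1.    ] F [-0.6 -0.2 -0.1] T [ 0.08 -0.21 -0.01] w mm 36.8 q [ 0.68  0.45 -1.02  2.    0.48  0.95  0.95]
```

View pics/scene_t.png

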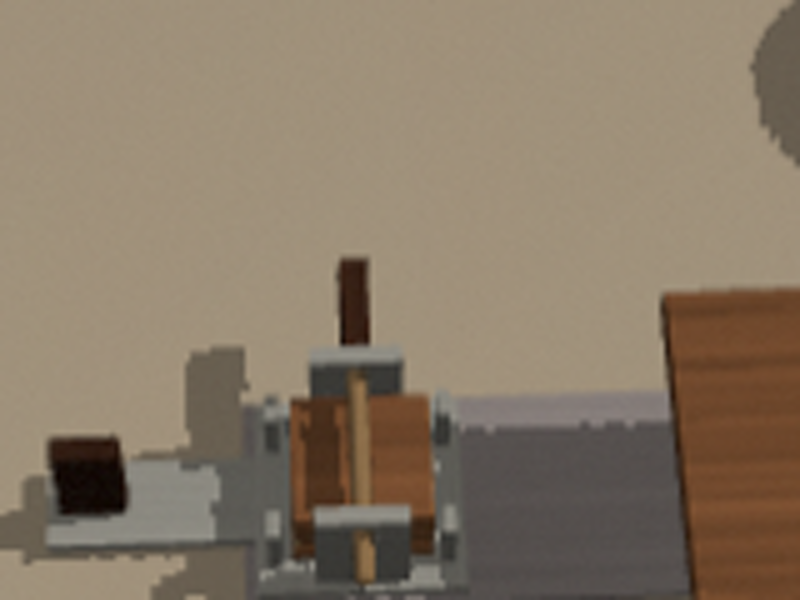

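View pics/top_t.png

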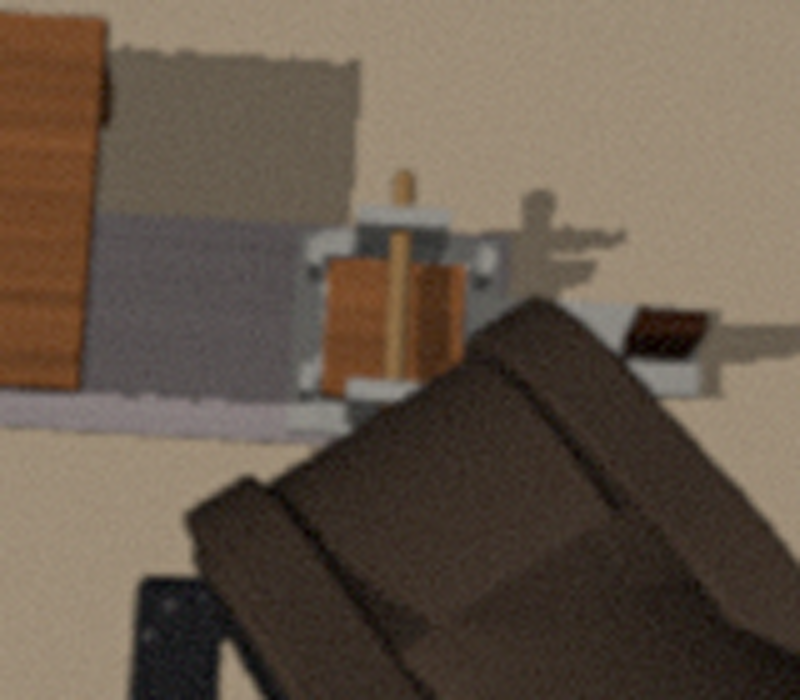

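```bash
python3 -m creep '[[[0,-2,0,0,0,-8,-0.2],[0,-4,0,0,0,-16,-0.2],[0,-6,0,0,0,-24,-0.2],[0,-8,0,0,0,-32,-0.2],[0,-10,0,0,0,-40,-0.2]]]'
python3 -m creep '[[[2,-0.4,0,0,0,-8,-0.2],[4,-0.8,0,0,0,-16,-0.2],[6,-1.2,0,0,0,-24,-0.2],[8,-1.6,0,0,0,-32,-0.2],[10,-2,0,0,0,-40,-0.2]]]'
python3 -m creep '[[[3,0,0,0,0,-8,-0.2],[6,0,0,0,0,-10,-0.2],[7.5,0,0,0,0,-10,-0.2],[7.5,0,0,0,0,-10,-0.2],[7.5,0,0,0,0,-10,-0.2]]]'
python3 -m creep '[[[0,0,0,0,0,0,-0.2],[0,0,0,0,0,0,-0.2]]]'
python3 -c "from h import *;st()"
```

```text
clock: 48.55
position: [0.4672, -0.1057, 0.1649]
ee_rot: [1.142, 2.925, 0.002]
force: [0.1, -0.2, 0.2]
width: 0.399
clock: 49.05
position: [0.5679, -0.125, 0.1646]
ee_rot: [2.074, 2.359, 0.001]
force: [-0.5, 0.2, -0.6]
width: 0.397
clock: 49.55
position: [0.641, -0.1246, 0.164]
ee_rot: [-2.265, -2.177, -0.0]
force: [-0.2, -0.6, 0.8]
width: 0.402
clock: 49.75
position: [0.64, -0.1251, 0.1645]
ee_rot: [2.266, 2.176, -0.0]
force: [0.9, 0.0, 0.6]
width: 0.397
t 49.75 pos mm [ 640.  -125.1  164.5] jaw yaw -2.32 zaxis [-2.e-04 -3.e-04 -1.e+00] F [0.9 0.  0.6] T [-0.02 -0.08 -0.03] w mm 36.5 q [ 0.45  0.61 -0.53  1.56  0.34  1.06 -0.21]
```

```bash
python3 -m creep '[[[0.33,0.25,-2,0,0,0,-0.2],[0.33,0.25,-5,0,0,0,-0.2],[0.33,0.25,-8,0,0,0,-0.2],[0.33,0.25,-10.5,0,0,0,-0.2],[0.33,0.25,-11.4,0,0,0,-0.2]]]'
python3 -m creep '[[[0,0,0,0,0,0,-0.2],[0,0,0,0,0,0,-0.2]]]'
python3 -c "from h import *;st()"
python3 -m creep '[[[0,0,0,0,0,0,-1],[0,0,0,0,0,0,-1],[0,0,0,0,0,0,-1],[0,0,0,0,0,0,-1],[0,0,0,0,0,0,-1]]]' 15
python3 -c "from h import *;st()"
```

```text
clock: 50.25
position: [0.6418, -0.1227, 0.048]
ee_rot: [-2.264, -2.174, 0.004]
force: [-0.3, -1.1, 0.5]
width: 0.401
clock: 50.45
position: [0.6445, -0.1224, 0.0516]
ee_rot: [2.265, 2.175, 0.002]
force: [0.5, -0.2, 0.0]
width: 0.4
t 50.45 pos mm [ 644.5 -122.4   51.6] jaw yaw -2.32 zaxis [ 0.0015 -0.     -1.    ] F [ 0.5 -0.2  0. ] T [-0.06 -0.1  -0.03] w mm 36.8 q [ 0.41  0.73 -0.48  1.64  0.42  0.87 -0.28]
clock: 50.95
position: [0.6435, -0.1224, 0.0509]
ee_rot: [-2.266, -2.176, 0.001]
force: [-3.0, 0.2, 6.0]
width: 0.13
t 50.95 pos mm [ 643.5 -122.4   50.9] jaw yaw -2.31 zaxis [-4.e-04 -4.e-04 -1.e+00] F [-3.   0.2  6. ] T [-0.06  0.58  0.01] w mm 11.9 q [ 0.41  0.73 -0.48  1.65  0.42  0.87 -0.28]
```

```bash
python3 -m creep '[[[0.02,0.5,0,0,0,0,-1],[0.06,1.5,0,0,0,0,-1],[0.1,3,0,0,0,0,-1],[0.17,4.5,0,0,0,0,-1],[0.23,6,0,0,0,0,-1]]]'
python3 -m creep '[[[0.06,1.5,0,0,0,0,-1],[0.12,3,0,0,0,0,-1],[0.17,4.5,0,0,0,0,-1],[0.23,6,0,0,0,0,-1],[0.29,7.5,0,0,0,0,-1]]]'
python3 -c "from h import *;st();grab('scene','u',(240,190,160,120),5)"
python3 -m creep '[[[0.05,1,0,0,0,0,-1],[0.08,2,0,0,0,0,-1],[0.12,3,0,0,0,0,-1],[0.14,3.8,0,0,0,0,-1],[0.14,3.8,0,0,0,0,-1]]]'
python3 -c "from h import *;st()"
```

```text
clock: 51.45
position: [0.6458, -0.0632, 0.0509]
ee_rot: [2.266, 2.174, -0.002]
force: [-2.6, -3.6, 6.0]
width: 0.131
clock: 51.95
position: [0.6488, 0.012, 0.0509]
ee_rot: [2.266, 2.175, -0.002]
force: [-2.9, -3.3, 7.1]
width: 0.13
t 51.95 pos mm [648.8  12.   50.9] jaw yaw -2.35 zaxis [-2.0e-04 -1.6e-03 -1.0e+00] F [-2.9 -3.3  7.1] T [-0.59  0.47  0.07] w mm 12.0 q [ 0.2   0.72 -0.47  1.66  0.41  0.86 -0.48]
clock: 52.5
position: [0.6504, 0.0518, 0.0509]
ee_rot: [-2.264, -2.177, -0.001]
force: [-2.2, 3.1, 6.0]
width: 0.131
t 52.5 pos mm [650.4  51.8  50.9] jaw yaw -2.24 zaxis [ 5.e-04  7.e-04 -1.e+00] F [-2.2  3.1  6. ] T [ 0.5   0.55 -0.04] w mm 12.0 q [ 0.14  0.73 -0.47  1.65  0.41  0.86 -0.54]
```

```bash
python3 -m creep '[[[0.01,0.2,0,0,0,0,-1],[0.02,0.5,0,0,0,0,-1],[0.02,0.5,0,0,0,0,-1]]]'
python3 -c "from h import *;st()"
python3 -m creep '[[[0.01,0.2,0,0,0,0,-1],[0.01,0.3,0,0,0,0,-1],[0.01,0.3,0,0,0,0,-1]]]'
python3 -c "from h import *;st()"
```

```text
clock: 52.8
position: [0.6506, 0.055, 0.0509]
ee_rot: [2.266, 2.175, -0.001]
force: [-3.3, 0.2, 8.2]
width: 0.13
t 52.8 pos mm [650.6  55.   50.9] jaw yaw -2.33 zaxis [ 1.e-04 -6.e-04 -1.e+00] F [-3.3  0.2  8.2] T [-0.11  0.69  0.04] w mm 11.9 q [ 0.13  0.73 -0.47  1.65  0.41  0.86 -0.55]
clock: 53.1
position: [0.6506, 0.0571, 0.0509]
ee_rot: [2.266, 2.174, -0.002]
force: [-3.8, -3.1, 9.5]
width: 0.127
t 53.1 pos mm [650.6  57.1  50.9] jaw yaw -2.36 zaxis [-2.0e-04 -1.5e-03 -1.0e+00] F [-3.8 -3.1  9.5] T [-0.51  0.72  0.1 ] w mm 11.7 q [ 0.13  0.73 -0.47  1.65  0.41  0.86 -0.55]
```

```bash
python3 -m creep '[[[0,0.1,0,0,0,0,-1],[0.01,0.25,0,0,0,0,-1],[0.01,0.25,0,0,0,0,-1]]]'
python3 -c "from h import *;st()"
python3 -m creep '[[[0,0.1,0,0,0,0,-1],[0.01,0.3,0,0,0,0,-1],[0.01,0.3,0,0,0,0,-1]]]'
python3 -c "from h import *;st()"
```

```text
clock: 53.4
position: [0.6506, 0.0571, 0.0508]
ee_rot: [2.267, 2.172, -0.006]
force: [-4.9, -7.6, 12.3]
width: 0.13
t 53.4 pos mm [650.6  57.1  50.8] jaw yaw -2.45 zaxis [-8.0e-04 -4.5e-03 -1.0e+00] F [-4.9 -7.6 12.3] T [-1.66  0.92  0.13] w mm 11.9 q [ 0.13  0.73 -0.47  1.65  0.41  0.86 -0.55]
clock: 53.7
position: [0.6507, 0.0578, 0.0506]
ee_rot: [2.267, 2.169, -0.01]
force: [-5.3, -13.2, 11.9]
width: 0.131
t 53.7 pos mm [650.7  57.8  50.6] jaw yaw -2.53 zaxis [-0.0015 -0.0073 -1.    ] F [ -5.3 -13.2  11.9] T [-2.86  0.97  0.17] w mm 12.0 q [ 0.12  0.73 -0.46  1.65  0.41  0.86 -0.56]
```

```bash
python3 -m creep '[[[0,-0.4,0,0,0,0,-1],[0,-0.4,0,0,0,0,-0.2],[0,-0.4,0,0,0,0,-0.2],[0,-0.4,0,0,0,0,-0.2],[0,-0.4,0,0,0,0,-0.2]]]'
python3 -c "from h import *;st()"
python3 -m creep '[[[0,0,1,0,0,0,-0.2],[0,0,4,0,0,0,-0.2],[0,0,8,0,0,0,-0.2],[0,0,12,0,0,0,-0.2],[-3,-2,14,0,0,0,-0.2]]]'
python3 -m creep '[[[-4,-4,0,0,0,0,-0.2],[-8,-8,0,0,0,0,-0.2],[-12,-12,0,0,0,0,-0.2],[-16,-16,0,0,0,0,-0.2],[-16,-20,0,0,0,0,-0.2]]]'
python3 -m creep '[[[0,-4,0,0,0,0,-0.2],[0,-8,0,0,0,0,-0.2],[0,-8,0,0,0,0,-0.2]]]'
python3 -c "from h import *;st();grab('scene','v',(260,210,160,120),5);grab('top','v',(170,130,200,150),4)"
```

```text
clock: 54.2
position: [0.6509, 0.0604, 0.0502]
ee_rot: [-2.265, -2.176, -0.0]
force: [-0.2, 0.2, 0.1]
width: 0.388
t 54.2 pos mm [650.9  60.4  50.2] jaw yaw -2.29 zaxis [-0.e+00  2.e-04 -1.e+00] F [-0.2  0.2  0.1] T [-0.04 -0.07 -0.06] w mm 35.7 q [ 0.13  0.73 -0.47  1.65  0.41  0.86 -0.55]
clock: 54.7
position: [0.6243, 0.044, 0.195]
ee_rot: [2.26, 2.178, 0.013]
force: [0.2, -0.2, 0.1]
width: 0.398
clock: 55.2
position: [0.4615, -0.1485, 0.1912]
ee_rot: [-2.263, -2.179, 0.001]
force: [1.3, -1.1, 1.2]
width: 0.397
clock: 55.5
position: [0.4634, -0.2353, 0.1909]
ee_rot: [2.273, 2.166, -0.003]
force: [-1.0, 0.4, -0.1]
width: 0.402
t 55.5 pos mm [ 463.4 -235.3  190.9] jaw yaw -2.77 zaxis [ 4.0e-04 -2.9e-03 -1.0e+00] F [-1.   0.4 -0.1] T [-0.   -0.13  0.01] w mm 37.0 q [ 0.76  0.37 -0.52  1.86  0.22  0.96  0.1 ]
```

View pics/scene_v.png

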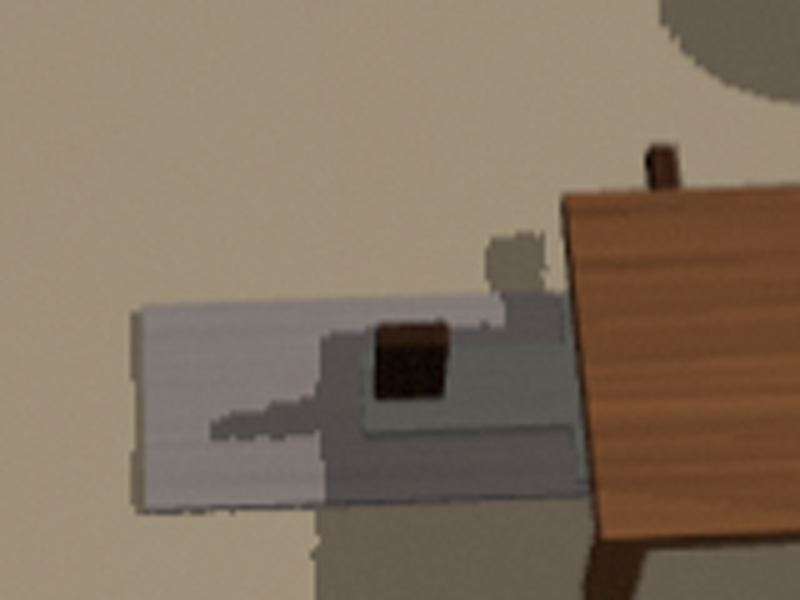

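View pics/top_v.png

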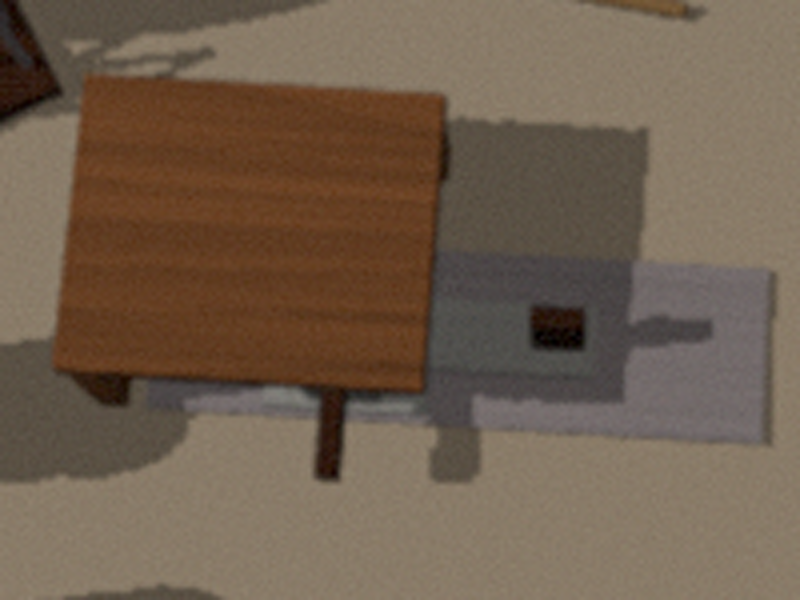

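View pics/scene_v_full.png

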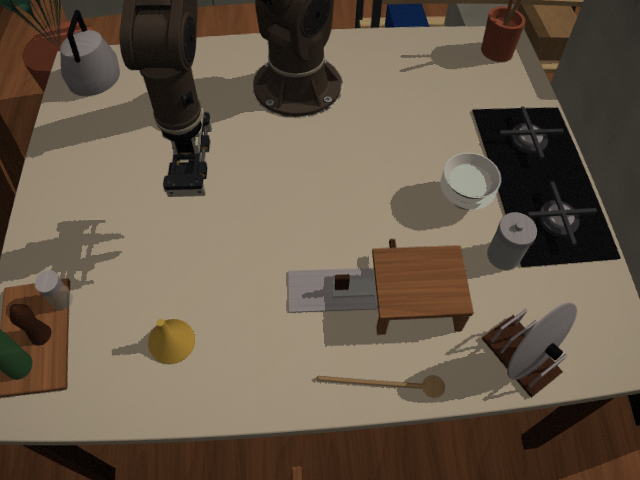

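```bash
python3 - <<'E'
from h import *
O=np.array([654.9,172.5]);X=np.array([.99926,-.0385]);Y=np.array([.0385,.99926])
def rk(nm,n,uv,z):
    p=plane(n,[uv],z)[0,:2]*1000-O; print(nm,n,np.round([p@X,p@Y],1))
S=lambda c:[260+c[0]/5,210+c[1]/5]
T=lambda c:[170+c[0]/4,130+c[1]/4]
rk("pull","scene",S((412,334)),.062); rk("pull","top",T((558,323)),.062)
rk("handle end","scene",S((659,147)),.059); rk("handle end","top",T((327,478)),.053)
rk("board near corner","scene",S((563,198)),.09);rk("board near corner","top",T((424,390)),.09)
rk("base end near","scene",S((140,310)),.004)
E
```

```text
pull scene [   5.3 -115.9]
pull top [  -4.9 -115.4]
handle end scene [-84.   -1.6]
handle end top [-93.    0.3]
board near corner scene [-41.4 -50.6]
board near corner top [-51.1 -50.3]
base end near scene [ -42.6 -230.9]
```

```bash
python3 -m creep '[[[0,0,0,0,0,0,-0.2],[0,0,0,0,0,0,-0.2],[0,0,0,0,0,0,-0.2]]]'; python3 -c "
from h import *
im=grab('top','w'); print([ (np.round(r[0]),np.round(r[1])) for r,a in coasters('top',im) if max(r[1])<80])
st(); print(arm.sign_off())"
```

```text
clock: 55.9
position: [0.4646, -0.2278, 0.1906]
ee_rot: [2.263, 2.178, 0.0]
force: [-0.6, -0.2, 0.2]
width: 0.401
[(array([ 695., -644.]), array([32., 56.]))]
t 55.95 pos mm [ 464.6 -228.   190.5] jaw yaw -2.21 zaxis [ 2.e-04  0.e+00 -1.e+00] F [-0.5 -0.2  0.4] T [-0.06 -0.06  0.02] w mm 36.9 q [ 0.76  0.37 -0.52  1.87  0.22  0.96  0.1 ]
the job is handed in; nothing more can be done
None
```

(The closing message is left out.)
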